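# Put the bike-light batteries on charge in the hall box and tip its lid shut

### The arm

A 7-joint arm with a two-finger parallel gripper is mounted at the origin on the work surface. World frame = base frame: x ahead of the robot, y to its left, z up, the work surface at z = 0. Lengths are in mm, angles in rad, forces in N, time in s.
With the tool pointing down it reaches from about 425 to 875 mm from the base axis. Payload 4.7 kg.
Tool frame: the origin (TCP) lies at the very end of the fingers, on their centre line; the grasp point (between the pads) lies 19 mm behind it; z points along the fingers, y is the direction in which the jaws open and shut (so a half turn about z gives the same grasp; the last joint's range is limited). The gripper opens to 87 mm and grips with 3 to 60 N. Pads are 19 mm wide; open, the fingers measure 117 mm over their backs; the gripper's body (75 mm by 190 mm) begins 51 mm behind the grasp point.
Start: joints at [-1.217, 0.321, -0.07, 1.45, 0.023, 1.371, -0.057], TCP at [216.672, 612.845, 222.587] pointing down, gripper open.
Joint ranges: [-2.86, 2.86], [-0.3, 2.09], [-1.38, 1.24], [0.06, 2.45], [-1.56, 4.7], [0.09, 2.05], [-2.69, 2.69]. Speed limits (rad/s): [2.57, 2.57, 3.14, 3.14, 3.14, 3.14, 3.14].

### API

Orientations are given as a unit quaternion [x, y, z, w].
In Python, from station import r gives the robot as it stands.
- The arm moves only by the shell command python3 -m creep 'ROWS' [FORCE]. ROWS is JSON, a list of rows, each a list of 7 numbers: the shift along the world's x, y, z in m, then the turn, a rotation vector about the world's x, y, z in degrees, then the closure in counts, from 0 (fully open) to 255 (shut). A call has 1 to 12 rows; each row is the pose to reach, as a shift and turn from the pose measured when the call began; what a row does not reach only later rows make up. A row lasts 1/8 s, in which the tool goes at most 62.5 mm and 10.7 degrees, less where a joint would pass 70% of its speed; a pose out of reach is approached as far as the arm can. A call with a gripper value outside its range is refused whole. The fingers move at their own pace and stop on an object; FORCE is the grip in N (left out, the last holds). Time passes only in rows, so rows that repeat a pose let the fingers close. It gives the time, the measured TCP pose, the force and the opening at its end, in the units of the state.
- r.read_state(): the state, without advancing time (a new reading comes with each control period).
- r.get_image(name): name is "scene" or "side" or "wrist"; returns a dict with "pixels" (480x640x3 uint8, blue, green, red), "K" (3x3 intrinsics, pixels), "D" ([k1, k2, p1, p2, k3] as OpenCV has them; the pictures are not rectified), "R" (3x3) and "t" (3): a world point X has camera coordinates R X + t. Camera axes: x right, y down, z forward; pixel columns grow to the right and rows downward; lengths in mm; the calibration is good to about 2 mm. A picture is of the moment at which its call begins. There is no depth.
- r.hand_in(): hands the job in, once; it reports no verdict.
The state is a dict: "t": time; "joints": joint angles; "dq": joint speeds; "joint_torque": joint torques, N m; "eef_pos": TCP position; "ee_rot": TCP orientation; "contact_force": force on the tool from outside, world axes, zero at the start; "torque": the same for the moment, N m; "opening": opening from 0.0 (shut) to 1.0 (fully open).
Only numpy, scipy, OpenCV 4.12 (cv2) and the standard library are available. Lean on these libraries where they do the work, as an engineer would, in place of code of your own. Each camera call takes 0.05 s, during which the arm holds its last target.

### The job

Put the bike-light batteries on charge: plug every teal battery pack standing on the worktop fully home into a well of the open charging box, one pack per well, any well. Then, from behind, push the open lid past upright and let it drop shut by its own weight, without the robot holding or pressing it on the way down, and when it is shut press the green start button on the end of the box all the way in and let it go. Do not disturb the dishes, the gel dispenser, the hairbrush or the remote.

Things in the scene. Friction and masses are not known exactly. Their poses are not given: they have to be found in the camera images.
- box: Charging box, beige, fixed to the worktop: 120 (own x) x 320 (own y) x 74 mm tall, walls 5 mm, open at the top; inside a grey deck 30 mm above the worktop with four wells in a row along y, 72 mm apart. Pack tops, when home, are 8 mm below the rim. Origin: centre of its underside; x points away from the front, towards the hinge side. At the -y end is a control block (70 x 54 x 45 mm tall) with the start button.
- well0 (a point): Centre of the mouth of the first (-y end, nearest the button) charging well, on the grey deck inside the box, 30 mm above the worktop. Rectangular hole 48 mm along the box's x by 38 mm along its y, 18 mm deep, with 2 mm chamfer. Axes are the box's axes. A fully home pack has its shoulder on the deck, so its origin is 15 mm below this point.
- well1 (a point): Centre of the mouth of the second charging well, on the grey deck inside the box, 30 mm above the worktop. Rectangular hole 48 mm along the box's x by 38 mm along its y, 18 mm deep, with 2 mm chamfer. Axes are the box's axes. A fully home pack has its shoulder on the deck, so its origin is 15 mm below this point.
- well2 (a point): Centre of the mouth of the third charging well, on the grey deck inside the box, 30 mm above the worktop. Rectangular hole 48 mm along the box's x by 38 mm along its y, 18 mm deep, with 2 mm chamfer. Axes are the box's axes. A fully home pack has its shoulder on the deck, so its origin is 15 mm below this point.
- well3 (a point): Centre of the mouth of the fourth (+y end) charging well, on the grey deck inside the box, 30 mm above the worktop. Rectangular hole 48 mm along the box's x by 38 mm along its y, 18 mm deep, with 2 mm chamfer. Axes are the box's axes. A fully home pack has its shoulder on the deck, so its origin is 15 mm below this point.
- lid (a joint): Angle of the lid: 0 shut, grows as it opens, 1.95 rad (22 degrees past upright) resting open against its stop, as it starts. It weighs 200 g, is free to swing, and from below about 1.5 rad it falls shut in under a second; above upright it falls back open.
- lid_hinge (a point): Middle of the hinge line, on the box's far (+x) top rim, 74 mm above the worktop; the hinge runs along the box's y.
- lid_edge (a point): Middle of the lid's free edge, 120 mm from the hinge. The lid is a flat wooden board 120 x 320 x 8 mm with no handle; open, it stands up behind the wells with its outer face towards the box's +x, the free edge about 186 mm above the worktop.
- start (a joint): Travel of the start button: 0 out, 0.006 m fully in; spring return, about 5 N at the bottom.
- start_top (a point): Centre of the top of the green round start button (28 mm across, in a black ring 44 mm across), facing up, about 67 mm above the worktop; pressed straight down.
- pack_a: Bike-light battery pack: teal block, 50 (own x) x 40 (own y) x 36 mm tall with a dark band round its top and a white patch on top, standing on a narrower black plug foot 44 (x) x 34 (y) x 15 mm tall; 51 mm tall overall, about 150 g (scaled 0.8 to 1.2 from start to start). Origin: centre of the foot's underside, z up. It fits a well either way round (half turn). May be absent.
- pack_b: Bike-light battery pack: teal block, 50 (own x) x 40 (own y) x 36 mm tall with a dark band round its top and a white patch on top, standing on a narrower black plug foot 44 (x) x 34 (y) x 15 mm tall; 51 mm tall overall, about 150 g (scaled 0.8 to 1.2 from start to start). Origin: centre of the foot's underside, z up. It fits a well either way round (half turn). May be absent.
- pack_c: Bike-light battery pack: teal block, 50 (own x) x 40 (own y) x 36 mm tall with a dark band round its top and a white patch on top, standing on a narrower black plug foot 44 (x) x 34 (y) x 15 mm tall; 51 mm tall overall, about 150 g (scaled 0.8 to 1.2 from start to start). Origin: centre of the foot's underside, z up. It fits a well either way round (half turn). May be absent.
- pack_d: Bike-light battery pack: teal block, 50 (own x) x 40 (own y) x 36 mm tall with a dark band round its top and a white patch on top, standing on a narrower black plug foot 44 (x) x 34 (y) x 15 mm tall; 51 mm tall overall, about 150 g (scaled 0.8 to 1.2 from start to start). Origin: centre of the foot's underside, z up. It fits a well either way round (half turn). May be absent.
- dishes: Bystander: stack of three round ceramic dishes, 116 mm across, 48 mm tall. Origin: centre of the underside.
- dispenser: Bystander: empty chrome push-button hand gel dispenser, 68 mm across, 159 mm tall. Origin: centre of the underside.
- hairbrush: Bystander: wooden hairbrush lying bristles down, about 215 (own x) x 58 x 30 mm. Origin: under its middle.
- remote: Bystander: black remote control lying flat, 160 (own x) x 45 x 18 mm. Origin: centre of the underside.
Mind the look-alikes: they are no part of the job. What is shaped like the pack_b but orange is not meant.

How it is judged (in metres and radians):
On the way, in this order (a step that is already met when the one before it is completed fails the run):
1. every pack present is plugged fully home in a well, the lid still open (((horizontal distance between pack_a and well0 below 0.005 m and z of pack_a in the frame of well0 below -0.012 m and angle between the x axis of pack_a and the x axis of box, either way round below 0.12 rad and angle between pack_a's own z axis and vertical below 0.08 rad) or (horizontal distance between pack_a and well1 below 0.005 m and z of pack_a in the frame of well1 below -0.012 m and angle between the x axis of pack_a and the x axis of box, either way round below 0.12 rad and angle between pack_a's own z axis and vertical below 0.08 rad) or (horizontal distance between pack_a and well2 below 0.005 m and z of pack_a in the frame of well2 below -0.012 m and angle between the x axis of pack_a and the x axis of box, either way round below 0.12 rad and angle between pack_a's own z axis and vertical below 0.08 rad) or (horizontal distance between pack_a and well3 below 0.005 m and z of pack_a in the frame of well3 below -0.012 m and angle between the x axis of pack_a and the x axis of box, either way round below 0.12 rad and angle between pack_a's own z axis and vertical below 0.08 rad)) and ((horizontal distance between pack_b and well0 below 0.005 m and z of pack_b in the frame of well0 below -0.012 m and angle between the x axis of pack_b and the x axis of box, either way round below 0.12 rad and angle between pack_b's own z axis and vertical below 0.08 rad) or (horizontal distance between pack_b and well1 below 0.005 m and z of pack_b in the frame of well1 below -0.012 m and angle between the x axis of pack_b and the x axis of box, either way round below 0.12 rad and angle between pack_b's own z axis and vertical below 0.08 rad) or (horizontal distance between pack_b and well2 below 0.005 m and z of pack_b in the frame of well2 below -0.012 m and angle between the x axis of pack_b and the x axis of box, either way round below 0.12 rad and angle between pack_b's own z axis and vertical below 0.08 rad) or (horizontal distance between pack_b and well3 below 0.005 m and z of pack_b in the frame of well3 below -0.012 m and angle between the x axis of pack_b and the x axis of box, either way round below 0.12 rad and angle between pack_b's own z axis and vertical below 0.08 rad)) and ((horizontal distance between pack_c and well0 below 0.005 m and z of pack_c in the frame of well0 below -0.012 m and angle between the x axis of pack_c and the x axis of box, either way round below 0.12 rad and angle between pack_c's own z axis and vertical below 0.08 rad) or (horizontal distance between pack_c and well1 below 0.005 m and z of pack_c in the frame of well1 below -0.012 m and angle between the x axis of pack_c and the x axis of box, either way round below 0.12 rad and angle between pack_c's own z axis and vertical below 0.08 rad) or (horizontal distance between pack_c and well2 below 0.005 m and z of pack_c in the frame of well2 below -0.012 m and angle between the x axis of pack_c and the x axis of box, either way round below 0.12 rad and angle between pack_c's own z axis and vertical below 0.08 rad) or (horizontal distance between pack_c and well3 below 0.005 m and z of pack_c in the frame of well3 below -0.012 m and angle between the x axis of pack_c and the x axis of box, either way round below 0.12 rad and angle between pack_c's own z axis and vertical below 0.08 rad)) and ((horizontal distance between pack_d and well0 below 0.005 m and z of pack_d in the frame of well0 below -0.012 m and angle between the x axis of pack_d and the x axis of box, either way round below 0.12 rad and angle between pack_d's own z axis and vertical below 0.08 rad) or (horizontal distance between pack_d and well1 below 0.005 m and z of pack_d in the frame of well1 below -0.012 m and angle between the x axis of pack_d and the x axis of box, either way round below 0.12 rad and angle between pack_d's own z axis and vertical below 0.08 rad) or (horizontal distance between pack_d and well2 below 0.005 m and z of pack_d in the frame of well2 below -0.012 m and angle between the x axis of pack_d and the x axis of box, either way round below 0.12 rad and angle between pack_d's own z axis and vertical below 0.08 rad) or (horizontal distance between pack_d and well3 below 0.005 m and z of pack_d in the frame of well3 below -0.012 m and angle between the x axis of pack_d and the x axis of box, either way round below 0.12 rad and angle between pack_d's own z axis and vertical below 0.08 rad)) and value of joint lid above 1.5 rad), for 0.2 s.
2. the lid has dropped shut (value of joint lid below 0.06 rad), for 0.2 s.
3. the start button is pressed all the way in (value of joint start above 0.0045 m), for 0.05 s.
At the end, for the whole second after the job is handed in: Every pack present stands fully home in a well (shoulder within 3 mm of the deck, within 5 mm of the well's centre, upright and aligned), the lid is shut (under 0.06 rad) and the start button, having been pressed, is out again (((horizontal distance between pack_a and well0 below 0.005 m and z of pack_a in the frame of well0 below -0.012 m and angle between the x axis of pack_a and the x axis of box, either way round below 0.12 rad and angle between pack_a's own z axis and vertical below 0.08 rad) or (horizontal distance between pack_a and well1 below 0.005 m and z of pack_a in the frame of well1 below -0.012 m and angle between the x axis of pack_a and the x axis of box, either way round below 0.12 rad and angle between pack_a's own z axis and vertical below 0.08 rad) or (horizontal distance between pack_a and well2 below 0.005 m and z of pack_a in the frame of well2 below -0.012 m and angle between the x axis of pack_a and the x axis of box, either way round below 0.12 rad and angle between pack_a's own z axis and vertical below 0.08 rad) or (horizontal distance between pack_a and well3 below 0.005 m and z of pack_a in the frame of well3 below -0.012 m and angle between the x axis of pack_a and the x axis of box, either way round below 0.12 rad and angle between pack_a's own z axis and vertical below 0.08 rad)) and ((horizontal distance between pack_b and well0 below 0.005 m and z of pack_b in the frame of well0 below -0.012 m and angle between the x axis of pack_b and the x axis of box, either way round below 0.12 rad and angle between pack_b's own z axis and vertical below 0.08 rad) or (horizontal distance between pack_b and well1 below 0.005 m and z of pack_b in the frame of well1 below -0.012 m and angle between the x axis of pack_b and the x axis of box, either way round below 0.12 rad and angle between pack_b's own z axis and vertical below 0.08 rad) or (horizontal distance between pack_b and well2 below 0.005 m and z of pack_b in the frame of well2 below -0.012 m and angle between the x axis of pack_b and the x axis of box, either way round below 0.12 rad and angle between pack_b's own z axis and vertical below 0.08 rad) or (horizontal distance between pack_b and well3 below 0.005 m and z of pack_b in the frame of well3 below -0.012 m and angle between the x axis of pack_b and the x axis of box, either way round below 0.12 rad and angle between pack_b's own z axis and vertical below 0.08 rad)) and ((horizontal distance between pack_c and well0 below 0.005 m and z of pack_c in the frame of well0 below -0.012 m and angle between the x axis of pack_c and the x axis of box, either way round below 0.12 rad and angle between pack_c's own z axis and vertical below 0.08 rad) or (horizontal distance between pack_c and well1 below 0.005 m and z of pack_c in the frame of well1 below -0.012 m and angle between the x axis of pack_c and the x axis of box, either way round below 0.12 rad and angle between pack_c's own z axis and vertical below 0.08 rad) or (horizontal distance between pack_c and well2 below 0.005 m and z of pack_c in the frame of well2 below -0.012 m and angle between the x axis of pack_c and the x axis of box, either way round below 0.12 rad and angle between pack_c's own z axis and vertical below 0.08 rad) or (horizontal distance between pack_c and well3 below 0.005 m and z of pack_c in the frame of well3 below -0.012 m and angle between the x axis of pack_c and the x axis of box, either way round below 0.12 rad and angle between pack_c's own z axis and vertical below 0.08 rad)) and ((horizontal distance between pack_d and well0 below 0.005 m and z of pack_d in the frame of well0 below -0.012 m and angle between the x axis of pack_d and the x axis of box, either way round below 0.12 rad and angle between pack_d's own z axis and vertical below 0.08 rad) or (horizontal distance between pack_d and well1 below 0.005 m and z of pack_d in the frame of well1 below -0.012 m and angle between the x axis of pack_d and the x axis of box, either way round below 0.12 rad and angle between pack_d's own z axis and vertical below 0.08 rad) or (horizontal distance between pack_d and well2 below 0.005 m and z of pack_d in the frame of well2 below -0.012 m and angle between the x axis of pack_d and the x axis of box, either way round below 0.12 rad and angle between pack_d's own z axis and vertical below 0.08 rad) or (horizontal distance between pack_d and well3 below 0.005 m and z of pack_d in the frame of well3 below -0.012 m and angle between the x axis of pack_d and the x axis of box, either way round below 0.12 rad and angle between pack_d's own z axis and vertical below 0.08 rad)) and value of joint lid below 0.06 rad and value of joint start below 0.002 m); the robot touches nothing.
It fails at once if the robot guides or presses the lid down while it is between half open and shut (value of joint lid between 0.08 and 0.8 rad and contact force between any of the arm, the fingers and lid above 1 N).
It fails at once if the dishes is disturbed (moved 30 mm or tipped) (distance of dishes from where it was at the start of the episode above 0.03 m or angle between dishes's own z axis and vertical above 0.5 rad).
It fails at once if the dispenser is disturbed (moved 30 mm or tipped) (distance of dispenser from where it was at the start of the episode above 0.03 m or angle between dispenser's own z axis and vertical above 0.5 rad).
It fails at once if the hairbrush is disturbed (moved 30 mm or tipped) (distance of hairbrush from where it was at the start of the episode above 0.03 m or angle between hairbrush's own z axis and vertical above 0.5 rad).
It fails at once if the remote is disturbed (moved 30 mm or tipped) (distance of remote from where it was at the start of the episode above 0.03 m or angle between remote's own z axis and vertical above 0.5 rad).
Of pack_a, pack_b, pack_c, pack_d only 3 to 4 are there at a start; the rules pass over those that are not, and their reading is None.
At some moment in a run one of pack_a, pack_b, pack_c, pack_d may be knocked a few centimetres aside while the robot is not near it.
It also fails if it takes over 210 s, if anything falls off the work surface, if the arm or the gripper's body presses on something with over 40 N, if the wrist force passes 120 N, or if a joint passes its speed limit or range.

## Working session

There is one attempt and no reset: what is moved stays moved. The work goes in short steps, Python scripts to look and compute and a shell command to move; the robot and the scene stay as the last step left them, time stands still between calls to the robot, and variables do not carry over. Pictures are saved under pics/ and viewed, and the job is handed in when it is done.

```bash
ls; mkdir -p pics
python3 - <<'E'
from station import r
import cv2
s=r.read_state(); print(s)
for n in ["scene","side","wrist"]:
    d=r.get_image(n); cv2.imwrite(f"pics/{n}0.png",d["pixels"]); print(n,d["K"],d["D"],d["R"],d["t"])
E
```

```text
pics
{'t': 0.0, 'joints': array([-1.21692384,  0.32184933, -0.07008358,  1.45168332,  0.02259685,
        1.37081021, -0.05689249]), 'dq': array([-9.09885614e-04,  1.48805689e-04, -1.00442168e-03, -6.82182227e-05,
       -1.14614095e-03,  4.75229892e-04, -2.66017484e-04]), 'joint_torque': array([ 4.68200471e-05, -4.91305089e+01, -4.04218035e-01, -3.12515795e+01,
       -6.38970640e-02,  4.40039474e-02,  1.76147032e-04]), 'eef_pos': array([216.4863286 , 612.29097301, 221.44024642]), 'ee_rot': array([ 1.69052141e-01,  9.85606620e-01, -9.74451985e-04, -1.18139097e-04]), 'contact_force': array([ 0.42272633,  1.27816711, -0.0107251 ]), 'torque': array([-0.02178254,  0.02192418,  0.02114911]), 'opening': 0.9984783544196086}
scene [[459.2789134    0.         315.30972589]
 [  0.         459.2789134  233.45595733]
 [  0.           0.           1.        ]] [-0.01407391  0.          0.          0.          0.        ] [[ 0.70696331  0.707239   -0.00398448]
 [ 0.60977935 -0.61237634 -0.50315442]
 [-0.35829043  0.35328205 -0.86418734]] [-434.20239981 -361.16179749 1403.4124773 ]
side [[467.36691407   0.         322.48368798]
 [  0.         467.36691407 239.40768202]
 [  0.           0.           1.        ]] [-0.079174  0.        0.        0.        0.      ] [[-0.99812542 -0.05705512 -0.02214411]
 [-0.02121339  0.66191632 -0.74927751]
 [ 0.05740767 -0.74740317 -0.66188583]] [ 620.80674648   77.54915627 1085.1842881 ]
wrist [[416.48646741   0.         317.41254016]
 [  0.         416.48646741 241.44820916]
 [  0.           0.           1.        ]] [-0.08086486  0.          0.          0.          0.        ] [[ 3.32028697e-01  9.43268913e-01 -8.38543827e-04]
 [ 9.13390738e-01 -3.21289415e-01  2.49980941e-01]
 [ 2.35529836e-01 -8.37667644e-02 -9.68250394e-01]] [-649.45240566  -31.0426846   388.76011722]
```

View pics/scene0.png

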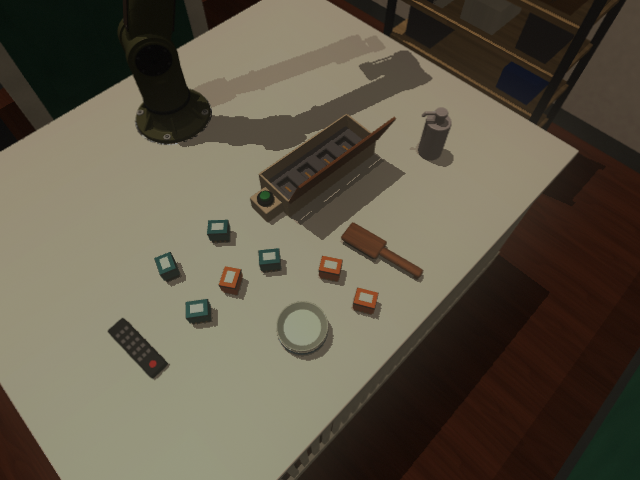

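View pics/side0.png

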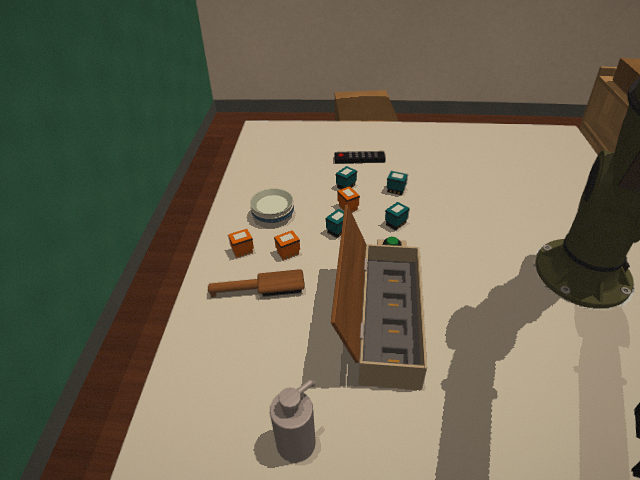

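View pics/wrist0.png

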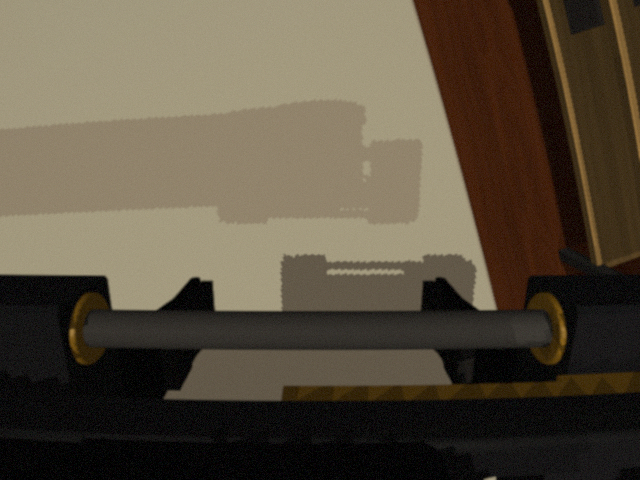

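Four teal packs are in the scene image at (219,230), (168,265), (198,311) and (270,260). Three orange look-alikes are at (231,280), (331,267) and (366,299). The box with its open lid is around (320,160) and the green button is at (265,198).

```bash
cat > h.py <<'E'
import numpy as np, cv2
from station import r
def grab(n,f=None):
    d=r.get_image(n); d={k:np.array(v) for k,v in d.items()}
    if f: cv2.imwrite(f"pics/{f}.png",d["pixels"])
    return d
def plane(d,uv,z):
    uv=np.array(uv,float).reshape(-1,1,2)
    p=cv2.undistortPoints(uv,d["K"],d["D"]).reshape(-1,2)
    ray=np.c_[p,np.ones(len(p))]@d["R"]; c=-d["R"].T@d["t"]
    return c+ray*((z-c[2])/ray[:,2])[:,None]
def proj(d,X):
    rv=cv2.Rodrigues(d["R"])[0]
    return cv2.projectPoints(np.array(X,float).reshape(-1,1,3),rv,d["t"],d["K"],d["D"])[0].reshape(-1,2)
def crop(d,u0,v0,w,h,s,f):
    cv2.imwrite(f"pics/{f}.png",cv2.resize(d["pixels"][v0:v0+h,u0:u0+w],None,fx=s,fy=s,interpolation=cv2.INTER_CUBIC))
E
python3 - <<'E'
from h import *
a=grab("scene");b=grab("side")
crop(a,140,200,160,140,5,"sc1"); crop(a,240,100,160,120,5,"sb1"); crop(b,310,140,110,100,6,"sd1"); crop(b,320,200,110,190,3,"sdb1")
for n,d in(("scene",a),("side",b)):
    h=cv2.cvtColor(d["pixels"],cv2.COLOR_BGR2HSV)
    m=((h[...,0]>80)&(h[...,0]<105)&(h[...,1]>110)&(h[...,2]>25)).astype(np.uint8)
    k,l,st,ce=cv2.connectedComponentsWithStats(m)
    for i in range(1,k):
        if st[i,4]>60: print(n,st[i],ce[i],plane(d,ce[i],30).round()[0])
E
```

```text
side [336 166  20  21 239] [345.65271967 177.71548117] [ 573. -334.   30.]
side [387 172  20  19 211] [396.16113744 182.61137441] [ 429. -313.   30.]
side [385 202  24  25 283] [396.30388693 215.09187279] [ 438. -165.   30.]
side [326 209  18  25 224] [334.12946429 222.79017857] [ 599. -128.   30.]
```

View pics/sc1.png

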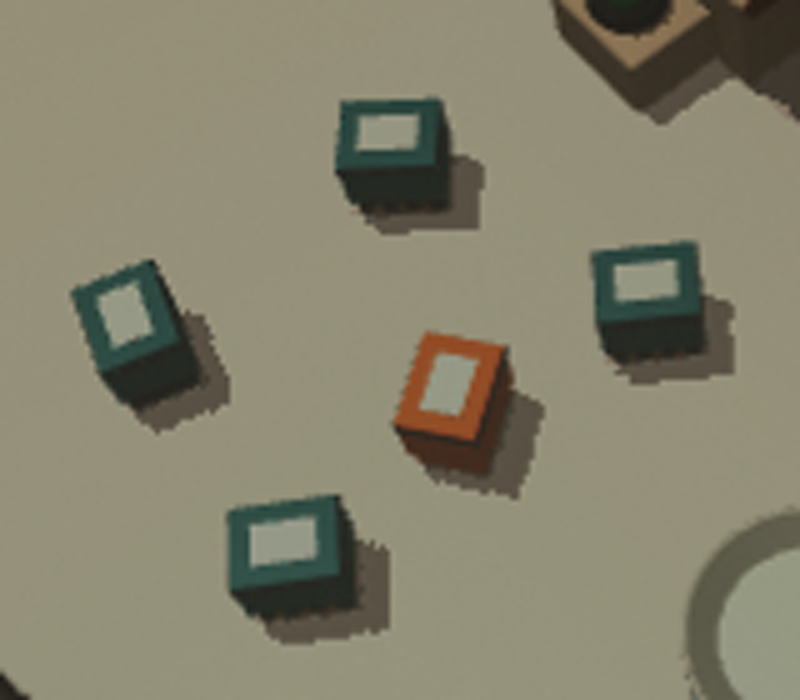

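View pics/sb1.png

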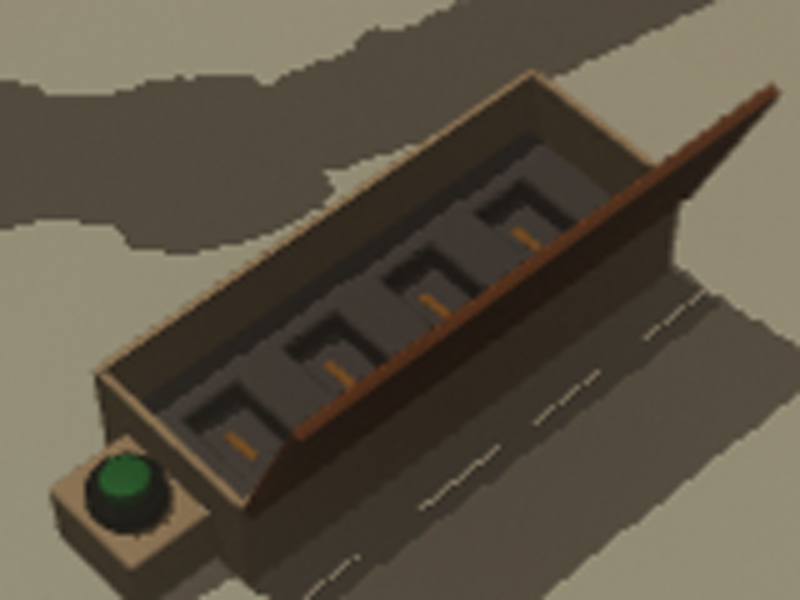

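View pics/sd1.png

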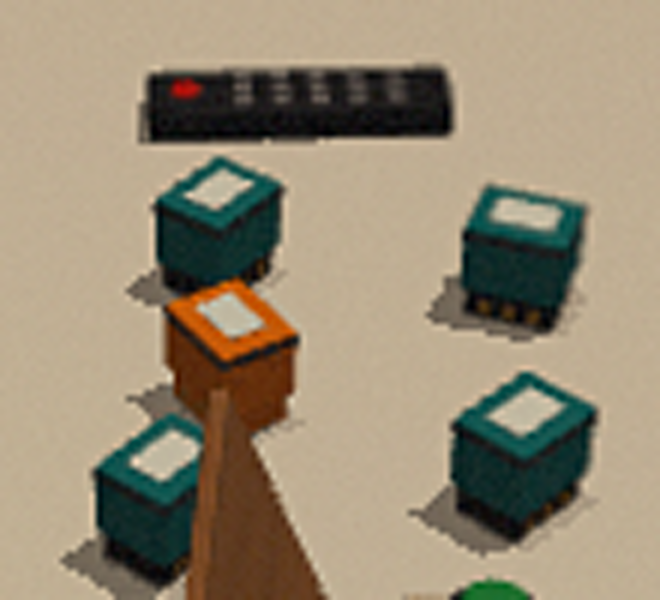

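View pics/sdb1.png

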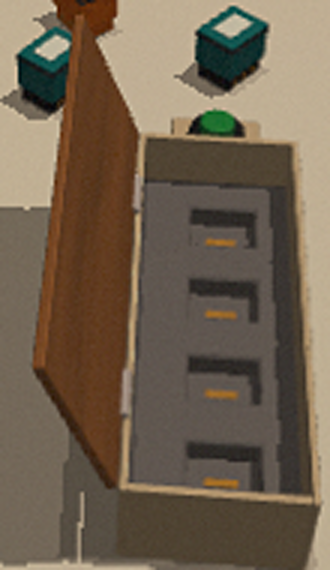

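```bash
cat > packs.py <<'E'
from h import *
def patches(d,col="teal"):
    im=d["pixels"]; h=cv2.cvtColor(im,cv2.COLOR_BGR2HSV).astype(int)
    m=((h[...,0]>75)&(h[...,0]<108)&(h[...,1]>70)&(h[...,2]>15)&(h[...,2]<140)).astype(np.uint8)
    m=cv2.morphologyEx(m,cv2.MORPH_CLOSE,np.ones((2,2),np.uint8))
    cs,hi=cv2.findContours(m,cv2.RETR_CCOMP,cv2.CHAIN_APPROX_NONE)
    out=[]
    if hi is None: return out
    S=8; g=cv2.cvtColor(im,cv2.COLOR_BGR2GRAY)
    for i,c in enumerate(cs):
        if hi[0][i][3]<0 or cv2.contourArea(c)<25: continue
        x,y,w,hh=cv2.boundingRect(c)
        if w>150 or w<6 or hh<5: continue
        x-=3;y-=3;w+=6;hh+=6
        q=cv2.resize(g[y:y+hh,x:x+w],None,fx=S,fy=S,interpolation=cv2.INTER_CUBIC)
        b=cv2.threshold(q,0,255,cv2.THRESH_OTSU)[1]
        hm=np.zeros(g.shape,np.uint8);cv2.drawContours(hm,[c],-1,255,-1)
        hm=cv2.resize(hm[y:y+hh,x:x+w],None,fx=S,fy=S,interpolation=cv2.INTER_NEAREST)
        b=cv2.bitwise_and(b,hm)
        k=cv2.findContours(b,cv2.RETR_EXTERNAL,cv2.CHAIN_APPROX_NONE)[0]
        k=max(k,key=cv2.contourArea)
        uv=(k.reshape(-1,2)+.5)/S-.5+[x,y]
        W=plane(d,uv,51)[:,:2]
        rc=cv2.minAreaRect(W.astype(np.float32))
        bx=cv2.boxPoints(rc); e=bx[1]-bx[0],bx[2]-bx[1]
        e=max(e,key=np.linalg.norm); an=np.degrees(np.arctan2(e[1],e[0]))%180
        out.append((np.round(rc[0],1),np.round(sorted(rc[1]),1),round(float(an),1),np.round(uv.mean(0),1)))
    return out
E
python3 - <<'E'
from packs import *
a=grab("scene");b=grab("side")
for d in(a,b):
    for p in patches(d): print(*p)
f=lambda c,s,o:(np.array(c)+.5)/s-.5+o
print(plane(a,f([(97,373),(532,72),(245,507),(660,165)],5,[240,100]),74).round(1))
print(plane(b,f([(293,143),(320,503),(138,137),(120,490)],3,[320,200]),74).round(1))
for d in(a,b):
    h=cv2.cvtColor(d["pixels"],cv2.COLOR_BGR2HSV)
    m=((h[...,0]>50)&(h[...,0]<75)&(h[...,1]>150)&(h[...,2]>60)).astype(np.uint8)
    k,l,st,ce=cv2.connectedComponentsWithStats(m)
    for i in range(1,k):
        if 40<st[i,4]<800: print(st[i],ce[i],plane(d,ce[i],67).round(1)[0])
E
```

```text
[ 571.1 -336.9] [21.1 30.1] 53.7 [196.  307.8]
[ 425.9 -320.3] [21.  31.1] 160.3 [164.5 262.3]
[ 588.8 -132.4] [20.6 30.8] 50.9 [268.7 255.6]
[ 435.6 -167.5] [20.2 30.7] 46.1 [216.9 226. ]
[ 437.2 -167.1] [21.3 31.3] 48.3 [397.1 208.1]
[ 427.6 -319.9] [23.7 32. ] 161.9 [397.1 175.2]
[ 572.4 -336.5] [21.3 31.7] 52.4 [346.2 171. ]
[[403.6   3.4  74. ]
 [418.1 319.6  74. ]
 [519.7   0.   74. ]
 [516.2 318.1  74. ]]
[[404.8   6.7  74. ]
 [417.7 322.2  74. ]
 [521.6   3.7  74. ]
 [535.6 317.3  74. ]]
[387 237  11   7  66] [392.09090909 240.12121212] [459.6 -24.1  67. ]
```

Three of the four packs agree between the two views to within 2 mm. The fourth is only visible in the scene view. The box corners are also consistent (316 x 117 measured against 320 x 120). I'll go over the box first and measure the wells with the wrist camera.

```bash
python3 -m creep '[[0.02,-0.05,0.09,0,0,0,0],[0.05,-0.1,0.09,0,0,5,0],[0.28,-0.45,0.08,0,0,17,0],[0.28,-0.45,0.08,0,0,17,0],[0.28,-0.45,0.08,0,0,17,0],[0.28,-0.45,0.08,0,0,17,0],[0.28,-0.45,0.08,0,0,17,0],[0.28,-0.45,0.08,0,0,17,0],[0.28,-0.45,0.08,0,0,17,0],[0.28,-0.45,0.08,0,0,17,0],[0.28,-0.45,0.08,0,0,17,0],[0.28,-0.45,0.08,0,0,17,0]]' 20
python3 - <<'E'
from h import *
grab("wrist","w1")
E
```

```text
t: 1.85
eef_pos: [495.8, 164.7, 302.2]
ee_rot: [0.02, 1.0, 0.0, -0.0]
contact_force: [-0.2, 0.4, 0.3]
opening: 0.999
```

View pics/w1.png

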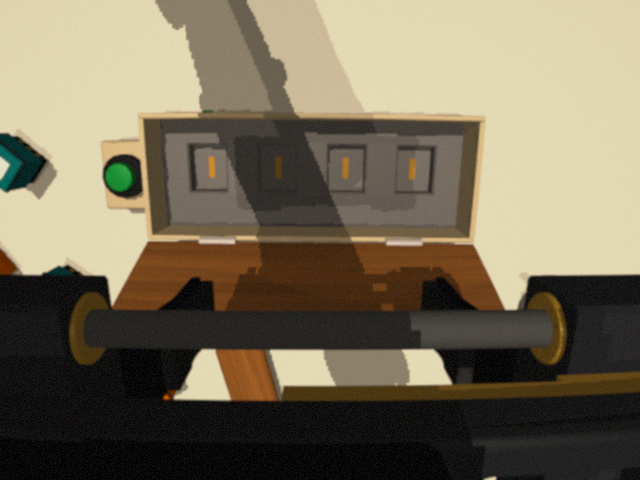

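The wrist view shows the whole box. The wells run from about (209,167) to (414,170), the button is at (120,175), and the rim corners are near (139,115), (484,117), (475,243) and (150,241).

Run:
```python
from h import *
d=grab("wrist")
c=d["pixels"][105:255,100:260]; c2=d["pixels"][105:255,340:500]
o=np.hstack([c,c2]); o=cv2.convertScaleAbs(cv2.resize(o,None,fx=2.5,fy=2.5,interpolation=cv2.INTER_CUBIC),alpha=1.3,beta=20)
cv2.imwrite("pics/w1c.png",o)
```

```text
(no output)
```

View pics/w1c.png

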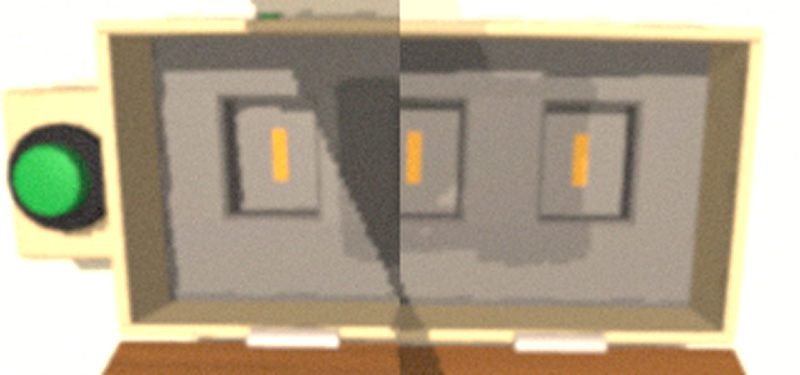

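Run:
```python
from h import *
d=grab("wrist")
def P(l,z):
    l=np.array(l,float); off=np.where(l[:,:1]<400,[[100,105]],[[180,105]])
    return plane(d,(l+.5)/2.5-.5+off,z)[:,:2].round(1)
print("w0",P([(219,97),(320,97),(320,217),(222,217)],30).tolist())
print("w3",P([(540,101),(640,103),(636,222),(540,220)],30).tolist())
print("c",P([(280,154),(580,160)],12).tolist())
print("rim",P([(96,22),(123,338),(762,30),(738,340)],74).tolist())
print("btn",P([(46,181)],67).tolist())
```

```text
w0 [[430.9, 33.6], [433.0, 75.4], [482.2, 71.2], [480.4, 29.5]]
w3 [[441.3, 247.2], [443.3, 288.6], [492.6, 288.1], [490.3, 247.3]]
c [[456.4, 52.2], [467.4, 267.9]]
rim [[401.2, 4.0], [520.6, -1.4], [416.5, 321.2], [533.8, 317.7]]
btn [[458.7, -26.6]]
```

```bash
python3 -m creep '[[-0.03,-0.45,0.06,0,0,-127,0],[-0.03,-0.45,0.06,0,0,-127,0],[-0.03,-0.45,0.06,0,0,-127,0],[-0.03,-0.45,0.06,0,0,-127,0],[-0.03,-0.45,0.06,0,0,-127,0],[-0.03,-0.45,0.06,0,0,-127,0],[-0.03,-0.45,0.06,0,0,-127,0],[-0.03,-0.45,0.06,0,0,-127,0],[-0.03,-0.45,0.06,0,0,-127,0],[-0.03,-0.45,0.06,0,0,-127,0],[-0.03,-0.45,0.06,0,0,-127,0],[-0.03,-0.45,0.06,0,0,-127,0]]'
python3 - <<'E'
from packs import *
s=r.read_state(); print(s["joints"].round(2),s["eef_pos"])
d=grab("wrist","w2")
for p in patches(d): print(*p)
a=grab("scene");b=grab("side")
print("contacts",plane(a,[(287.6,188.8),(345,147.3)],12).round(1).tolist(),plane(b,[(393.8,280.5),(393.8,360.5)],12).round(1).tolist())
E
```

```text
t: 3.5
eef_pos: [466.4, -284.9, 362.2]
ee_rot: [0.905, 0.426, 0.0, -0.0]
contact_force: [-1.0, -0.8, -0.6]
opening: 0.998
[-0.26  0.07  0.82  1.5  -0.05  1.6  -0.14] [ 466.43111428 -284.89320271  362.24538693]
[ 427.2 -320.3] [21.2 31.3] 160.7 [311. 240.]
[ 572.1 -336.8] [20.9 30.9] 53.9 [418.8 172.2]
[ 436.5 -167.7] [20.8 30.9] 47.1 [229.7 131.6]
contacts [[455.5, 52.2, 12.0], [465.8, 269.2, 12.0]] [[455.6, 52.7, 12.0], [467.2, 267.8, 12.0]]
```

View pics/w2.png

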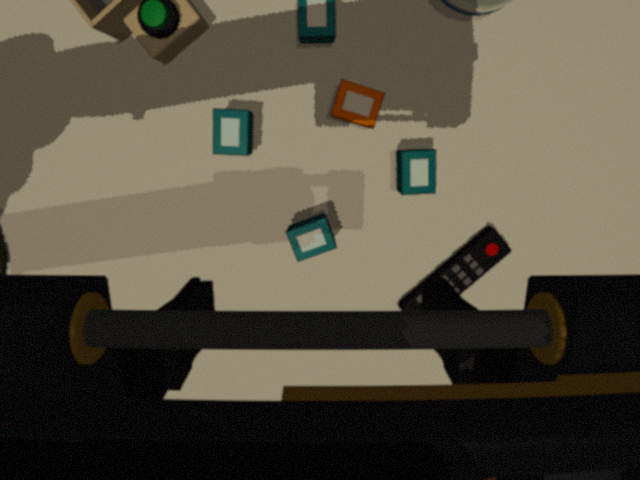

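The wrist view confirms three packs to within 1 mm: (230,132), (419,172) and (311,240). The orange one is at (358,104), and the fourth teal pack is at the top edge (317,15). I'll pick the pack at (436.5,-167.5) first.

```bash
python3 -m creep '[[-0.03,0.117,-0.27,0,0,-3.3,80],[-0.03,0.117,-0.27,0,0,-3.3,80],[-0.03,0.117,-0.27,0,0,-3.3,80],[-0.03,0.117,-0.27,0,0,-3.3,80],[-0.03,0.117,-0.27,0,0,-3.3,80],[-0.03,0.117,-0.27,0,0,-3.3,80],[-0.03,0.117,-0.27,0,0,-3.3,80]]'
python3 - <<'E'
from packs import *
s=r.read_state(); print(s["joints"].round(2),s["eef_pos"],s["ee_rot"],s["opening"]*87)
grab("wrist","w3")
E
```

```text
t: 4.53
eef_pos: [437.9, -169.2, 94.1]
ee_rot: [0.915, 0.404, 0.001, 0.001]
contact_force: [0.3, -0.4, 1.3]
opening: 0.688
[-0.38  0.03  0.71  2.06 -0.03  1.05 -0.39] [ 437.93150647 -169.22374971   94.12553757] [9.14704089e-01 4.04121695e-01 1.12182220e-03 9.09405361e-04] 59.835896192709924
```

View pics/w3.png

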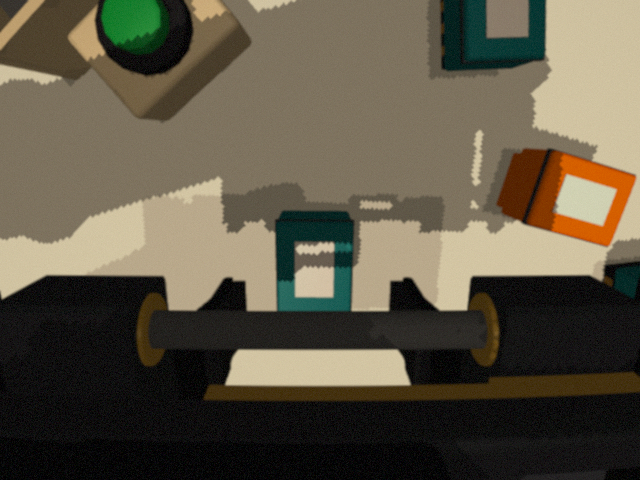

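```bash
python3 -m creep '[[-0.0014,0.0017,-0.04,0,0,0,80],[-0.0014,0.0017,-0.074,0,0,0,80],[-0.0014,0.0017,-0.074,0,0,0,80],[-0.0014,0.0017,-0.074,0,0,0,80],[-0.0014,0.0017,-0.074,0,0,0,150],[-0.0014,0.0017,-0.074,0,0,0,180],[-0.0014,0.0017,-0.074,0,0,0,180],[-0.0014,0.0017,-0.074,0,0,0,180],[-0.0014,0.0017,-0.074,0,0,0,180]]' 25
```

```text
t: 5.7
eef_pos: [437.5, -167.8, 21.2]
ee_rot: [0.915, 0.404, 0.002, 0.001]
contact_force: [-1.8, 1.5, 6.3]
opening: 0.457
```

```bash
python3 -m creep '[[0,0,0.06,0,0,0,180],[0,0,0.12,0,0,0,180],[0.0295,0.4357,0.2,0,0,130,180],[0.0295,0.4357,0.2,0,0,130,180],[0.0295,0.4357,0.2,0,0,130,180],[0.0295,0.4357,0.2,0,0,130,180],[0.0295,0.4357,0.2,0,0,130,180],[0.0295,0.4357,0.2,0,0,130,180],[0.0295,0.4357,0.2,0,0,130,180],[0.0295,0.4357,0.2,0,0,130,180],[0.0295,0.4357,0.2,0,0,130,180],[0.0295,0.4357,0.2,0,0,130,180]]'
python3 - <<'E'
from packs import *
s=r.read_state(); q=s["ee_rot"];print(s["joints"].round(2),s["eef_pos"],q,2*np.degrees(np.arctan2(q[1],q[0]))-90,s["opening"]*87,s["contact_force"])
E
```

```text
t: 7.2
eef_pos: [466.5, 267.8, 220.2]
ee_rot: [0.213, 0.977, 0.001, -0.001]
contact_force: [0.2, -0.2, -1.0]
opening: 0.458
[-0.85  0.08  0.3   1.74 -0.03  1.32  0.6 ] [466.47418156 267.80350178 220.15296562] [ 0.21267012  0.97712204  0.00130447 -0.00149854] 65.44220232473069 39.811744604167984 [ 0.19583782 -0.21310048 -0.96049548]
```

```bash
python3 -m creep '[[0.0005,0,-0.02,0,0,21.8,180],[0.0005,0,-0.06,0,0,21.8,180],[0.0005,0,-0.11,0,0,21.8,180],[0.0005,0,-0.16,0,0,21.8,180],[0.0005,0,-0.16,0,0,21.8,180],[0.0005,0,-0.16,0,0,21.8,180]]'
python3 - <<'E'
from packs import *
s=r.read_state(); q=s["ee_rot"];print(s["joints"].round(2),s["eef_pos"],q,2*np.degrees(np.arctan2(q[1],q[0]))-90,s["opening"]*87,s["contact_force"])
grab("wrist","w4");grab("side","s4")
E
```

```text
t: 7.95
eef_pos: [468.0, 268.3, 61.6]
ee_rot: [0.024, 1.0, 0.001, -0.001]
contact_force: [0.1, -1.2, -0.9]
opening: 0.464
[-0.82  0.23  0.28  1.92 -0.08  1.    1.02] [467.95024853 268.30939647  61.60082681] [ 2.41147336e-02  9.99707684e-01  1.45463225e-03 -9.54130472e-04] 87.23638300778464 40.37732568809005 [ 0.11853491 -1.24844302 -0.91725578]
```

View pics/w4.png

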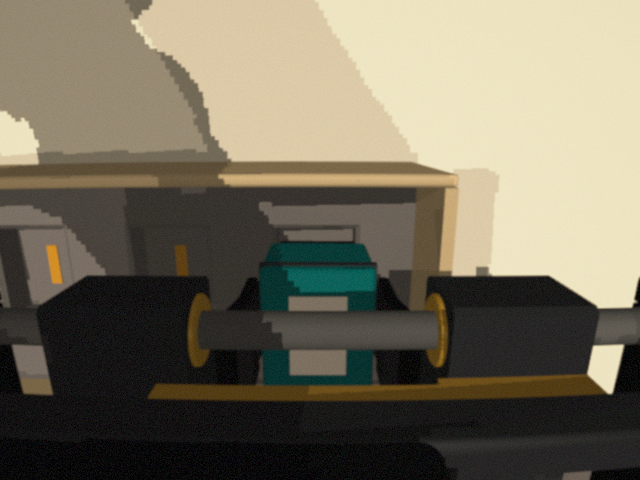

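View pics/s4.png

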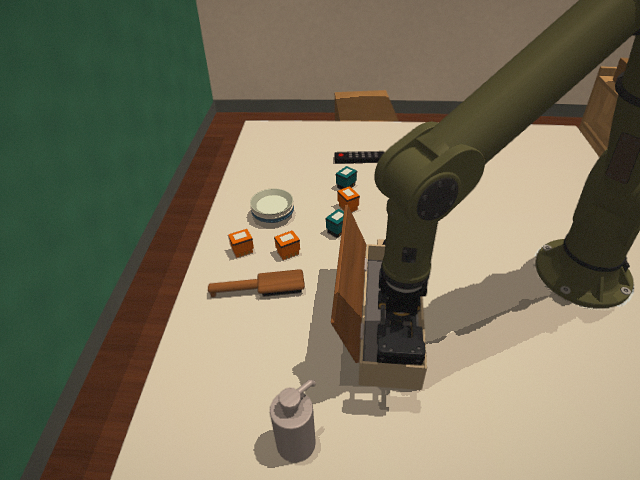

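The pack sits square above well 3, between the fingers at (318,320). I'll insert it now.

```bash
python3 -m creep '[[-0.0008,-0.0004,-0.004,0,0,0,180],[-0.0008,-0.0004,-0.008,0,0,0,180],[-0.0008,-0.0004,-0.012,0,0,0,180],[-0.0008,-0.0004,-0.016,0,0,0,180],[-0.0008,-0.0004,-0.02,0,0,0,180],[-0.0008,-0.0004,-0.024,0,0,0,180],[-0.0008,-0.0004,-0.026,0,0,0,180],[-0.0008,-0.0004,-0.026,0,0,0,180]]'
```

```text
t: 9.05
eef_pos: [467.9, 268.5, 36.6]
ee_rot: [0.024, 1.0, 0.002, -0.0]
contact_force: [-0.8, -0.7, -0.9]
opening: 0.455
```

```bash
python3 -m creep '[[0,0,-0.001,0,0,0,180],[0,0,-0.001,0,0,0,180],[0,0,0,0,0,0,105],[0,0,0,0,0,0,95],[0,0,0,0,0,0,95],[0,0,0.03,0,0,0,95],[0,0,0.09,0,0,0,95],[0,0,0.15,0,0,0,95],[0,0,0.2,0,0,0,95],[0,0,0.25,0,0,0,95],[0,0,0.25,0,0,0,95]]'
python3 - <<'E'
from packs import *
s=r.read_state(); print(s["joints"].round(2),s["eef_pos"],s["opening"]*87)
d=grab("wrist","w5")
d["pixels"]=d["pixels"]; 
cs=patches(d)
for p in cs: print(*p,"z66:",plane(d,[p[3]],66).round(1)[0])
E
```

```text
t: 10.42
eef_pos: [470.0, 269.6, 291.3]
ee_rot: [0.024, 1.0, 0.005, 0.003]
contact_force: [0.5, 0.9, -0.4]
opening: 0.627
[-0.84  0.05  0.29  1.63 -0.02  1.45  0.97] [469.96095599 269.60113214 291.31569046] 54.55264748916018
[471.3 268.7] [21.8 32.3] 177.2 [313.6 205.5] z66: [468.5 268.7  66. ]
```

View pics/w5.png

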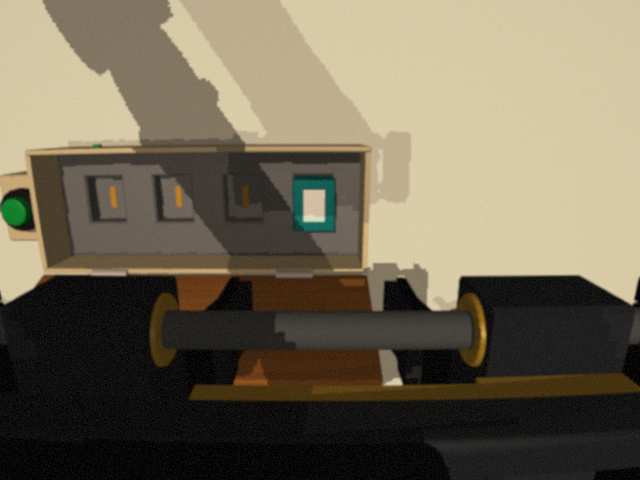

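The pack is home in well 3, with its patch at (313,205), which maps to (468.5,268.7) at z=66. Next is the pack near (589,-132).

```bash
python3 -m creep '[[0.119,-0.402,-0.01,0,0,-126,80],[0.119,-0.402,-0.01,0,0,-126,80],[0.119,-0.402,-0.01,0,0,-126,80],[0.119,-0.402,-0.01,0,0,-126,80],[0.119,-0.402,-0.01,0,0,-126,80],[0.119,-0.402,-0.01,0,0,-126,80],[0.119,-0.402,-0.06,0,0,-126,80],[0.119,-0.402,-0.06,0,0,-126,80],[0.119,-0.402,-0.06,0,0,-126,80],[0.119,-0.402,-0.06,0,0,-126,80],[0.119,-0.402,-0.06,0,0,-126,80],[0.119,-0.402,-0.06,0,0,-126,80]]'
cat > chk.py <<'E'
from packs import *
import sys
s=r.read_state(); q=s["ee_rot"];ty=2*np.degrees(np.arctan2(q[1],q[0]))-90
print("j",s["joints"].round(2),"p",s["eef_pos"].round(1),"ty",ty.round(1),"open",round(s["opening"]*87,1),"F",s["contact_force"].round(1))
d=grab("wrist",sys.argv[1])
for c,w,a,uv in patches(d):
    e=c-s["eef_pos"][:2]; t=(a-90-ty+90)%180-90
    print(c,w,a,uv,"| d",e.round(1),"turn",round(t,1))
E
python3 chk.py w6
```

```text
t: 11.98
eef_pos: [586.8, -132.9, 226.4]
ee_rot: [0.903, 0.43, -0.001, 0.003]
contact_force: [0.2, -0.2, -0.5]
opening: 0.687
j [-0.51  0.27  0.82  1.6  -0.19  1.36 -0.34] p [ 586.8 -132.9  226.4] ty -39.1 open 59.8 F [ 0.2 -0.2 -0.5]
[ 589.8 -133. ] [20.7 30.6] 51.1 [319.4 215.6] | d [ 3.  -0.1] turn 0.2
```

View pics/w6.png

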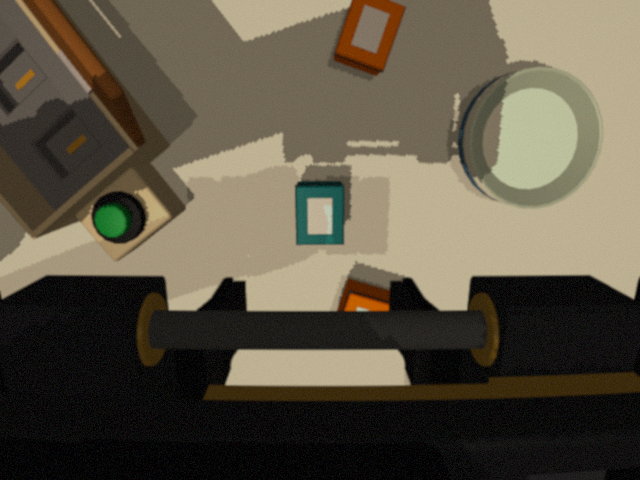

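```bash
python3 -m creep '[[0.003,0,-0.06,0,0,0,80],[0.003,0,-0.12,0,0,0,80],[0.003,0,-0.17,0,0,0,80],[0.003,0,-0.206,0,0,0,80],[0.003,0,-0.206,0,0,0,80],[0.003,0,-0.206,0,0,0,80],[0.003,0,-0.206,0,0,0,150],[0.003,0,-0.206,0,0,0,180],[0.003,0,-0.206,0,0,0,180],[0.003,0,-0.206,0,0,0,180],[0.003,0,-0.206,0,0,0,180]]' 25; python3 chk.py w7
```

```text
t: 13.4
eef_pos: [590.4, -132.8, 21.4]
ee_rot: [0.904, 0.429, -0.001, 0.003]
contact_force: [0.2, 0.1, 5.8]
opening: 0.461
j [-0.42  0.49  0.73  1.8  -0.37  1.   -0.22] p [ 590.4 -132.8   21.4] ty -39.3 open 40.1 F [0.2 0.1 5.8]
[ 611.6 -117.1] [0.9 1.8] 140.7 [336.7 266.5] | d [21.2 15.7] turn 90.0
[ 606.5 -113.1] [1.2 5.3] 140.7 [316.9 267. ] | d [16.1 19.7] turn 90.0
[ 601.8 -109.4] [1.  6.6] 140.8 [299.3 267.1] | d [11.4 23.4] turn -89.9
[ 597.  -105.5] [1.  3.4] 140.8 [281.4 267.2] | d [ 6.6 27.3] turn -89.9
```

```bash
python3 -m creep '[[0,0,0.06,0,0,0,180],[0,0,0.12,0,0,10,180],[0,0,0.18,0,0,20,180],[-0.127,0.329,0.23,0,0,126.5,180],[-0.127,0.329,0.23,0,0,126.5,180],[-0.127,0.329,0.23,0,0,126.5,180],[-0.127,0.329,0.23,0,0,126.5,180],[-0.127,0.329,0.23,0,0,126.5,180],[-0.127,0.329,0.23,0,0,126.5,180],[-0.127,0.329,0.23,0,0,126.5,180],[-0.127,0.329,0.23,0,0,126.5,180],[-0.127,0.329,0.23,0,0,126.5,180]]'; python3 chk.py w8
```

```text
t: 14.95
eef_pos: [462.9, 196.0, 250.6]
ee_rot: [0.106, 0.994, 0.002, 0.002]
contact_force: [0.6, -0.3, -2.3]
opening: 0.459
j [-0.89 -0.02  0.43  1.78  0.01  1.37  0.9 ] p [462.9 196.  250.6] ty 77.8 open 40.0 F [ 0.6 -0.3 -2.3]
[508.1 171.8] [2.5 7.2] 77.8 [300.4 266.6] | d [ 45.2 -24.2] turn -90.0
[471.4 271.2] [21.9 32.4] 177.3 [401.4 204.3] | d [ 8.5 75.2] turn 9.5
```

```bash
python3 -m creep '[[0.0006,0,-0.05,0,0,9.5,180],[0.0006,0,-0.11,0,0,9.5,180],[0.0006,0,-0.16,0,0,9.5,180],[0.0006,0,-0.19,0,0,9.5,180],[0.0006,0,-0.19,0,0,9.5,180],[0.0006,0,-0.19,0,0,9.5,180],[0.0006,0,-0.19,0,0,9.5,180]]'; python3 chk.py w9
```

```text
t: 15.88
eef_pos: [464.9, 196.6, 62.4]
ee_rot: [0.021, 1.0, 0.003, 0.003]
contact_force: [1.1, 0.0, -1.2]
opening: 0.457
j [-0.86  0.16  0.44  2.01 -0.08  0.98  1.15] p [464.9 196.6  62.4] ty 87.6 open 39.8 F [ 1.1  0.  -1.2]
[452.8 196.2] [1.1 5.7] 87.5 [314.8 266.5] | d [-12.1  -0.4] turn 89.9
[452.7 190.6] [1.5 6.1] 94.2 [301.7 266.8] | d [-12.2  -6. ] turn -83.4
[452.5 178.7] [1.2 3. ] 87.6 [275.3 267.3] | d [-12.4 -17.9] turn -90.0
[447.  264.7] [0.6 1.1] 87.5 [470.8 246.9] | d [-17.9  68.1] turn 89.9
[446.8 254.7] [1.8 2.1] 2.3 [448.4 247.1] | d [-18.1  58.1] turn 4.7
```

View pics/w9.png

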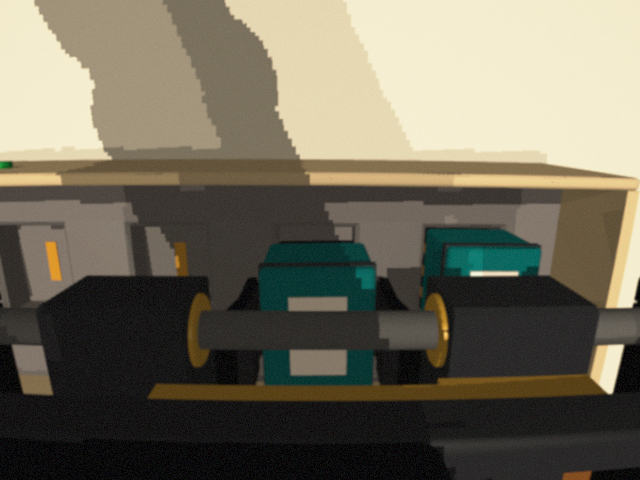

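```bash
python3 -m creep '[[-0.001,-0.0006,-0.004,0,0,0,180],[-0.001,-0.0006,-0.008,0,0,0,180],[-0.001,-0.0006,-0.012,0,0,0,180],[-0.001,-0.0006,-0.016,0,0,0,180],[-0.001,-0.0006,-0.02,0,0,0,180],[-0.001,-0.0006,-0.024,0,0,0,180],[-0.001,-0.0006,-0.027,0,0,0,180],[-0.001,-0.0006,-0.027,0,0,0,180]]'
```

```text
t: 16.92
eef_pos: [463.7, 195.8, 36.2]
ee_rot: [0.021, 1.0, 0.003, 0.002]
contact_force: [-3.5, -2.2, 8.9]
opening: 0.455
```

Pack 2 is seated with light contact. I'll release it, rise, and go to the pack near (427,-320).

```bash
python3 -m creep '[[0,0,0,0,0,0,105],[0,0,0,0,0,0,95],[0,0,0,0,0,0,95],[0,0,0.03,0,0,0,95],[0,0,0.09,0,0,0,95],[0,0,0.15,0,0,0,95],[0,0,0.2,0,0,0,95],[0,0,0.25,0,0,0,95],[0,0,0.25,0,0,0,95]]'; python3 chk.py w10
```

```text
t: 18.05
eef_pos: [465.8, 196.8, 290.6]
ee_rot: [0.021, 1.0, 0.006, 0.006]
contact_force: [0.5, 0.5, -0.9]
opening: 0.623
j [-0.9  -0.04  0.44  1.72  0.01  1.44  1.07] p [465.8 196.8 290.6] ty 87.6 open 54.2 F [ 0.5  0.5 -0.9]
[471.2 271.6] [21.8 32.6] 177.6 [390.8 205.5] | d [ 5.4 74.8] turn 0.0
[467.  196.1] [21.7 32.6] 178.7 [314.6 204.5] | d [ 1.2 -0.7] turn 1.1
```

View pics/w10.png

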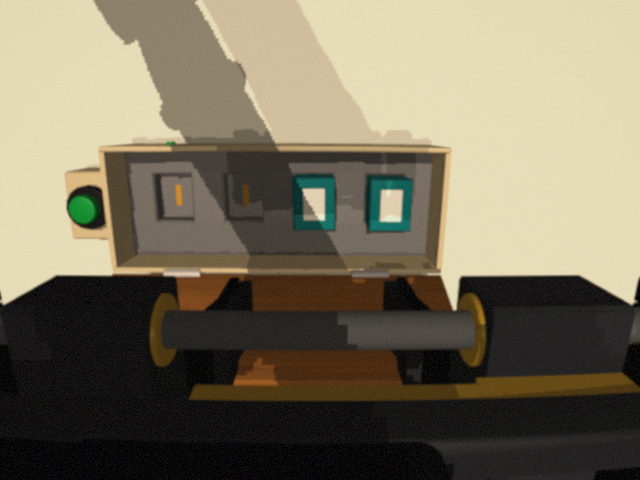

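```bash
python3 -m creep '[[0,-0.2,0,0,0,-5,80],[0,-0.2,0,0,0,-5,80],[0,-0.2,0,0,0,-5,80],[0,-0.25,0,0,0,-5,80],[-0.038,-0.517,-0.07,0,0,-17,80],[-0.038,-0.517,-0.07,0,0,-17,80],[-0.038,-0.517,-0.07,0,0,-17,80],[-0.038,-0.517,-0.07,0,0,-17,80],[-0.038,-0.517,-0.07,0,0,-17,80],[-0.038,-0.517,-0.07,0,0,-17,80],[-0.038,-0.517,-0.07,0,0,-17,80],[-0.038,-0.517,-0.07,0,0,-17,80]]'; python3 chk.py w11
```

```text
t: 19.6
eef_pos: [427.2, -319.2, 217.7]
ee_rot: [0.167, 0.986, 0.004, 0.004]
contact_force: [-0.2, 1.1, -0.6]
opening: 0.686
j [-0.44  0.1   1.12  1.78 -0.11  1.31  1.94] p [ 427.2 -319.2  217.7] ty 70.7 open 59.6 F [-0.2  1.1 -0.6]
[ 427.4 -320. ] [21.1 30.8] 160.6 [313.9 220.2] | d [ 0.2 -0.8] turn -0.1
```

View pics/w11.png

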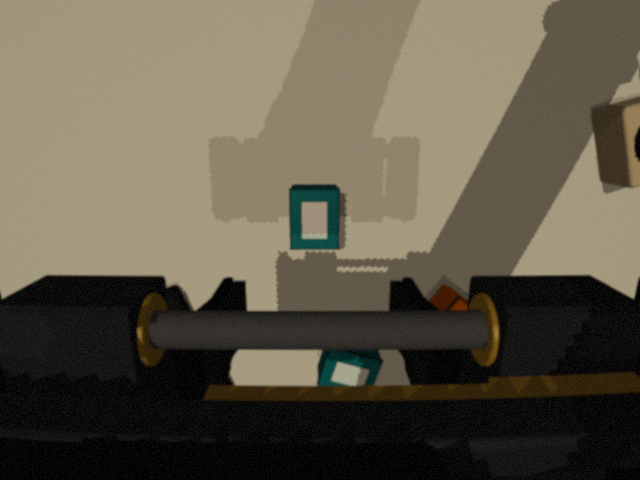

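```bash
python3 -m creep '[[0,-0.0006,-0.06,0,0,0,80],[0,-0.0006,-0.12,0,0,0,80],[0,-0.0006,-0.17,0,0,0,80],[0,-0.0006,-0.197,0,0,0,80],[0,-0.0006,-0.197,0,0,0,80],[0,-0.0006,-0.197,0,0,0,80],[0,-0.0006,-0.197,0,0,0,150],[0,-0.0006,-0.197,0,0,0,180],[0,-0.0006,-0.197,0,0,0,180],[0,-0.0006,-0.197,0,0,0,180],[0,-0.0006,-0.197,0,0,0,180]]' 25; python3 chk.py w12|head -1
```

```text
t: 21.02
eef_pos: [427.8, -320.1, 21.6]
ee_rot: [0.167, 0.986, 0.004, 0.005]
contact_force: [-1.4, 1.3, 6.8]
opening: 0.456
j [-0.24  0.41  0.98  1.98 -0.43  0.96  2.19] p [ 427.8 -320.1   21.6] ty 70.7 open 39.6 F [-1.4  1.3  6.8]
```

```bash
python3 -m creep '[[0,0,0.06,0,0,0,180],[0,0,0.12,0,0,0,180],[0,0,0.18,0,0,0,180],[0.032,0.444,0.2,0,0,16.6,180],[0.032,0.444,0.2,0,0,16.6,180],[0.032,0.444,0.2,0,0,16.6,180],[0.032,0.444,0.2,0,0,16.6,180],[0.032,0.444,0.2,0,0,16.6,180],[0.032,0.444,0.2,0,0,16.6,180],[0.032,0.444,0.2,0,0,16.6,180],[0.032,0.444,0.2,0,0,16.6,180],[0.032,0.444,0.2,0,0,16.6,180]]'; python3 chk.py w13
python3 - <<'E'
from station import r
from scipy.spatial.transform import Rotation as R
s=r.read_state(); M=R.from_quat(s["ee_rot"])
g=R.from_euler('z',87.3-180-0,degrees=True)
import numpy as np
a=np.radians(87.26); y=np.array([np.cos(a),np.sin(a),0]); z=np.array([0,0,-1.]); x=np.cross(y,z)
T=R.from_matrix(np.c_[x,y,z]); print((T*M.inv()).as_rotvec(degrees=True).round(2))
E
```

```text
t: 22.58
eef_pos: [459.4, 123.6, 220.9]
ee_rot: [0.023, 1.0, 0.004, 0.004]
contact_force: [0.9, -0.4, -2.2]
opening: 0.46
j [-0.92 -0.09  0.58  1.89  0.05  1.31  1.17] p [459.4 123.6 220.9] ty 87.4 open 40.0 F [ 0.9 -0.4 -2.2]
[498.3 132.1] [ 3.1 15. ] 85.9 [327.5 264.3] | d [38.9  8.5] turn 88.5
[497.9 117.9] [2.3 6.6] 87.3 [310.7 264.4] | d [38.5 -5.7] turn 89.9
[472.  275.7] [22.2 32.3] 177.3 [498.5 225.3] | d [ 12.6 152.1] turn -0.1
[467.6 199.3] [21.9 32.5] 178.2 [408. 224.] | d [ 8.2 75.7] turn 0.8
[-0.5   0.47  0.01]
```

```bash
python3 -m creep '[[0,0.0005,-0.05,0,0,0,180],[0,0.0005,-0.11,0,0,0,180],[0,0.0005,-0.16,0,0,0,180],[0,0.0005,-0.16,0,0,0,180],[0,0.0005,-0.16,0,0,0,180],[0,0.0005,-0.16,0,0,0,180]]'; python3 chk.py w14|head -1
```

```text
t: 23.38
eef_pos: [461.7, 123.4, 63.6]
ee_rot: [0.024, 1.0, 0.006, 0.006]
contact_force: [0.3, 0.2, -1.4]
opening: 0.456
j [-0.9   0.09  0.62  2.08 -0.08  0.97  1.28] p [461.7 123.4  63.6] ty 87.2 open 39.7 F [ 0.3  0.2 -1.4]
```

View pics/w14.png

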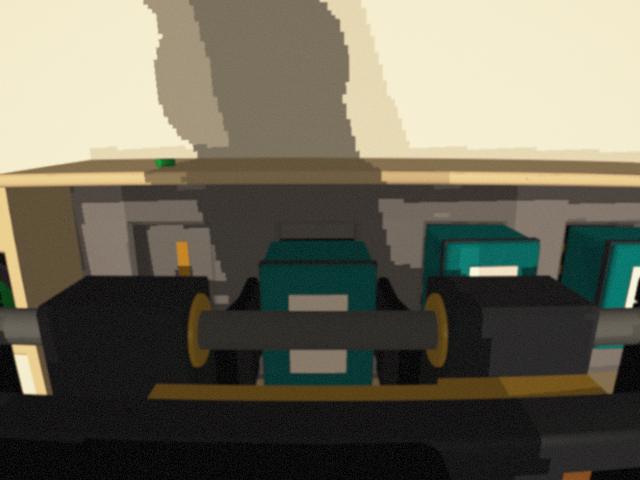

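```bash
python3 -m creep '[[-0.0016,0.0007,-0.004,-0.3,0.3,0,180],[-0.0016,0.0007,-0.008,-0.3,0.3,0,180],[-0.0016,0.0007,-0.012,-0.3,0.3,0,180],[-0.0016,0.0007,-0.016,-0.3,0.3,0,180],[-0.0016,0.0007,-0.02,-0.3,0.3,0,180],[-0.0016,0.0007,-0.024,-0.3,0.3,0,180],[-0.0016,0.0007,-0.0275,-0.3,0.3,0,180],[-0.0016,0.0007,-0.0275,-0.3,0.3,0,180]]'
```

```text
t: 24.42
eef_pos: [459.8, 124.0, 36.4]
ee_rot: [0.024, 1.0, 0.003, 0.003]
contact_force: [-3.1, -0.9, 5.2]
opening: 0.455
```

```bash
python3 -m creep '[[0,0,0,0,0,0,105],[0,0,0,0,0,0,95],[0,0,0,0,0,0,95],[0,0,0.03,0,0,0,95],[0,0,0.09,0,0,0,95],[0,0,0.15,0,0,0,95],[0,0,0.2,0,0,0,95],[0,0,0.25,0,0,0,95],[0,0,0.25,0,0,0,95]]'; python3 chk.py w15
python3 - <<'E'
from packs import *
for n in("scene","side"):
    for p in patches(grab(n,n+"15")): print(n,*p)
E
```

```text
t: 25.55
eef_pos: [462.0, 124.7, 290.4]
ee_rot: [0.024, 1.0, 0.005, 0.006]
contact_force: [0.7, -0.1, -0.0]
opening: 0.627
j [-0.95 -0.13  0.59  1.78  0.06  1.45  1.15] p [462.  124.7 290.4] ty 87.2 open 54.6 F [ 0.7 -0.1 -0. ]
[471.2 274.4] [22.  32.1] 177.1 [466.  205.1] | d [  9.2 149.7] turn -0.1
[466.8 198.9] [21.7 32.5] 178.6 [390.4 204.3] | d [ 4.8 74.2] turn 1.4
[462.  124.6] [22.4 32.9] 175.7 [314.3 202.9] | d [ 0.  -0.1] turn -1.5
scene [ 571.1 -336.7] [21.1 30.3] 53.5 [196.  307.8]
scene [454.3 206.2] [21.  31.2] 178.4 [327. 148.]
scene [458.7 280.1] [21.4 31.6] 177.8 [346.3 134.5]
side [467.3 257.7] [21.4 31.3] 177.6 [395.1 344.4]
side [462.7 183.8] [22.4 32. ] 179.1 [395.3 314.3]
side [457.7 111.9] [24.1 33.3] 176.3 [395.7 287.9]
side [ 572.4 -336.7] [21.1 31.8] 53.7 [346.2 171. ]
```

View pics/w15.png

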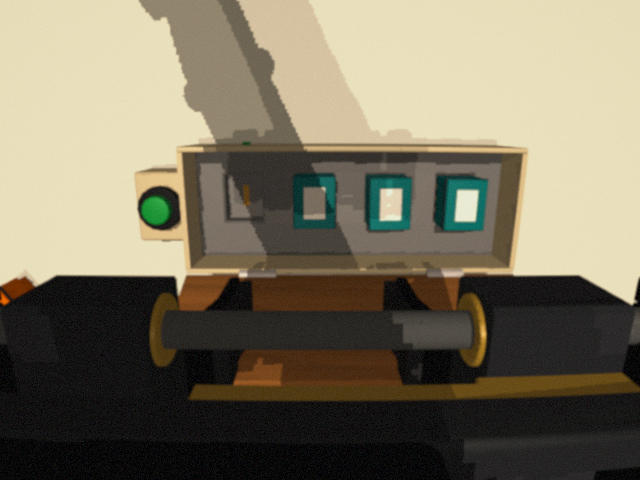

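View pics/scene15.png

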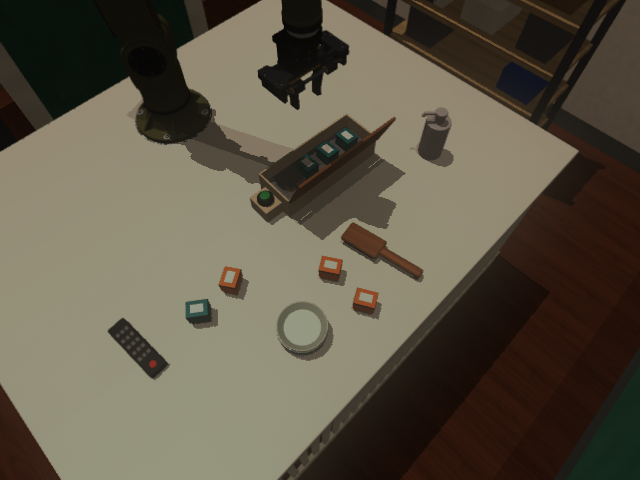

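Three packs are home and the last one is unmoved at (572,-337).

```bash
python3 -m creep '[[0.11,-0.4615,-0.01,0,0,-123.6,80],[0.11,-0.4615,-0.01,0,0,-123.6,80],[0.11,-0.4615,-0.01,0,0,-123.6,80],[0.11,-0.4615,-0.01,0,0,-123.6,80],[0.11,-0.4615,-0.01,0,0,-123.6,80],[0.11,-0.4615,-0.01,0,0,-123.6,80],[0.11,-0.4615,-0.01,0,0,-123.6,80],[0.11,-0.4615,-0.07,0,0,-123.6,80],[0.11,-0.4615,-0.07,0,0,-123.6,80],[0.11,-0.4615,-0.07,0,0,-123.6,80],[0.11,-0.4615,-0.07,0,0,-123.6,80],[0.11,-0.4615,-0.07,0,0,-123.6,80]]'; python3 chk.py w16
```

```text
t: 27.2
eef_pos: [568.3, -337.3, 213.1]
ee_rot: [0.894, 0.449, -0.002, 0.002]
contact_force: [-0.1, 0.5, -0.4]
opening: 0.683
j [-0.3   0.58  1.17  1.47 -0.53  1.44  0.23] p [ 568.3 -337.3  213.1] ty -36.7 open 59.4 F [-0.1  0.5 -0.4]
[ 572.  -337.1] [20.7 30.7] 53.7 [320.6 218.1] | d [3.7 0.2] turn 0.4
```

View pics/w16.png

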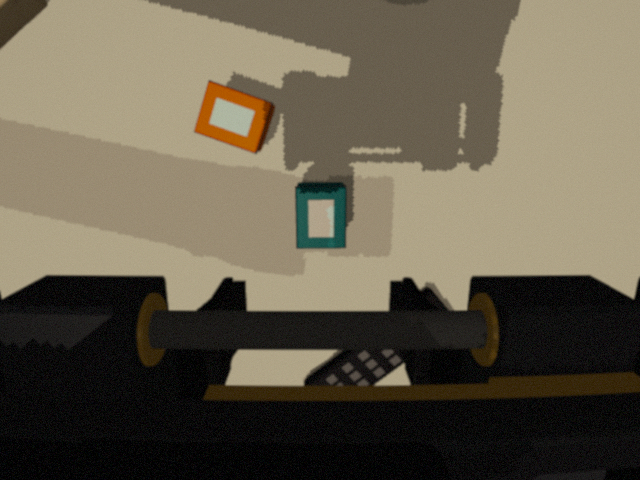

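```bash
python3 -m creep '[[0.0037,0,-0.06,0,0,0,80],[0.0037,0,-0.12,0,0,0,80],[0.0037,0,-0.17,0,0,0,80],[0.0037,0,-0.1925,0,0,0,80],[0.0037,0,-0.1925,0,0,0,80],[0.0037,0,-0.1925,0,0,0,80],[0.0037,0,-0.1925,0,0,0,150],[0.0037,0,-0.1925,0,0,0,180],[0.0037,0,-0.1925,0,0,0,180],[0.0037,0,-0.1925,0,0,0,180],[0.0037,0,-0.1925,0,0,0,180]]' 25; python3 chk.py w17|head -1
```

```text
t: 28.62
eef_pos: [572.5, -337.4, 21.4]
ee_rot: [0.894, 0.448, -0.002, 0.003]
contact_force: [-0.9, -0.2, 5.7]
opening: 0.455
j [-0.23  0.74  1.02  1.65 -0.68  1.15  0.32] p [ 572.5 -337.4   21.4] ty -36.8 open 39.6 F [-0.9 -0.2  5.7]
```

```bash
python3 -m creep '[[0,0,0.06,0,0,0,180],[0,0,0.12,0,0,10,180],[0,0,0.18,0,0,20,180],[-0.116,0.3897,0.215,0,0,124,180],[-0.116,0.3897,0.215,0,0,124,180],[-0.116,0.3897,0.215,0,0,124,180],[-0.116,0.3897,0.215,0,0,124,180],[-0.116,0.3897,0.215,0,0,124,180],[-0.116,0.3897,0.215,0,0,124,180],[-0.116,0.3897,0.215,0,0,124,180],[-0.116,0.3897,0.215,0,0,124,180],[-0.116,0.3897,0.215,0,0,124,180]]'; python3 chk.py w18
```

```text
t: 30.18
eef_pos: [455.8, 52.5, 235.8]
ee_rot: [0.084, 0.996, 0.001, 0.002]
contact_force: [0.1, 0.4, -1.9]
opening: 0.456
j [-1.2  -0.23  0.91  1.91  0.18  1.37  1.07] p [455.8  52.5 235.8] ty 80.3 open 39.7 F [ 0.1  0.4 -1.9]
[503.5  73.5] [ 2.8 13.7] 80.3 [349.1 265.7] | d [47.7 21. ] turn 90.0
[502.4  62.8] [2.9 6.6] 75.6 [337.  265.6] | d [46.6 10.3] turn 85.3
[499.   49.8] [ 3.8 12.3] 80.3 [320.8 265.5] | d [43.2 -2.7] turn 90.0
[496.5  27.8] [ 3.2 16.7] 80.4 [296.3 266.1] | d [ 40.7 -24.7] turn -89.9
[462.3 127. ] [22.  32.4] 177.4 [404.3 208.7] | d [ 6.5 74.5] turn 7.1
[467.4 202.3] [21.9 32.3] 178.4 [491.7 200.4] | d [ 11.6 149.8] turn 8.1
[471.9 278.3] [21.9 32.4] 177.2 [576.5 191.7] | d [ 16.1 225.8] turn 6.9
```

```bash
python3 -m creep '[[0,0,-0.05,0,0,7,180],[0,0,-0.11,0,0,7,180],[0,0,-0.16,0,0,7,180],[0,0,-0.174,0,0,7,180],[0,0,-0.174,0,0,7,180],[0,0,-0.174,0,0,7,180],[0,0,-0.174,0,0,7,180]]'; python3 chk.py w19|head -1
```

```text
t: 31.1
eef_pos: [456.7, 52.5, 62.7]
ee_rot: [0.021, 1.0, 0.002, 0.003]
contact_force: [-0.6, 0.0, -1.7]
opening: 0.459
j [-1.24  0.08  1.12  2.12 -0.1   0.98  1.46] p [456.7  52.5  62.7] ty 87.6 open 39.9 F [-0.6  0.  -1.7]
```

View pics/w19.png

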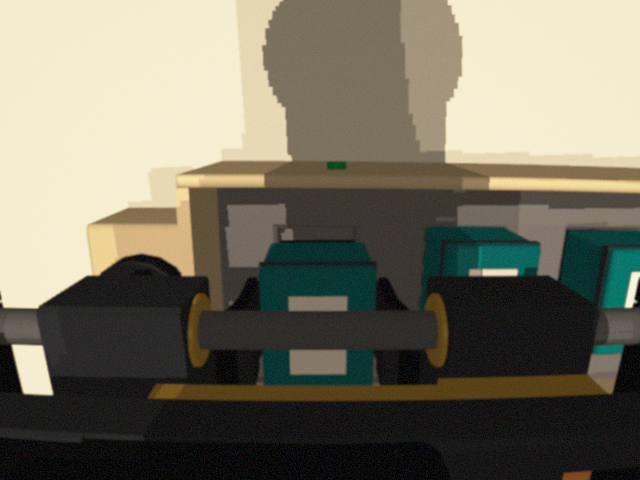

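```bash
python3 -m creep '[[-0.0005,-0.0003,-0.004,0,0,0,180],[-0.0005,-0.0003,-0.008,0,0,0,180],[-0.0005,-0.0003,-0.012,0,0,0,180],[-0.0005,-0.0003,-0.016,0,0,0,180],[-0.0005,-0.0003,-0.02,0,0,0,180],[-0.0005,-0.0003,-0.024,0,0,0,180],[-0.0005,-0.0003,-0.0265,0,0,0,180],[-0.0005,-0.0003,-0.0265,0,0,0,180]]'
```

```text
t: 32.15
eef_pos: [456.0, 52.1, 36.3]
ee_rot: [0.021, 1.0, 0.002, 0.002]
contact_force: [-3.1, 0.1, 3.0]
opening: 0.461
```

```bash
python3 -m creep '[[0,0,0,0,0,0,105],[0,0,0,0,0,0,95],[0,0,0,0,0,0,95],[0,0,0.03,0,0,0,95],[0,0,0.09,0,0,0,95],[0,0,0.15,0,0,0,95],[0.01,0.02,0.2,0,0,0,95],[0.03,0.06,0.24,0,0,0,95],[0.03,0.1,0.25,0,0,0,95],[0.03,0.1,0.25,0,0,0,95]]'; python3 chk.py w20
```

```text
t: 33.4
eef_pos: [485.9, 156.3, 286.9]
ee_rot: [0.018, 1.0, 0.002, 0.003]
contact_force: [0.1, -0.6, 0.7]
opening: 0.63
j [-1.43 -0.07  1.04  1.72  0.06  1.45  1.13] p [485.9 156.3 286.9] ty 87.9 open 54.8 F [ 0.1 -0.6  0.7]
[470.3 273.3] [21.8 32.3] 177.1 [436.9 184.9] | d [-15.6 117. ] turn -0.8
[465.9 197.6] [21.7 32. ] 178.4 [358.5 182.8] | d [-20.   41.3] turn 0.5
[457.8  48.2] [22.  32.3] 178.4 [201.4 180.9] | d [ -28.1 -108.1] turn 0.5
[460.9 122.9] [21.5 31.9] 177.3 [280.  180.3] | d [-25.  -33.4] turn -0.6
```

View pics/w20.png

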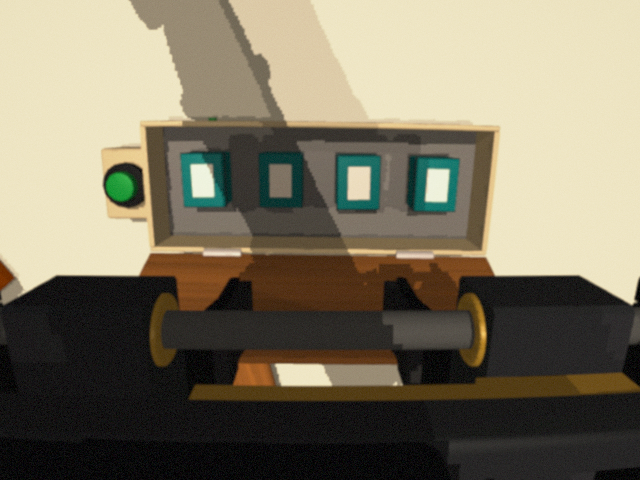

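All four packs are home, at image y of about 182 and x of 203, 280, 358 and 437. Before pushing the lid, I'll check the space behind it.

Run:
```python
from h import *
a=grab("scene","sc21");b=grab("side","sd21");w=grab("wrist")
print("packs z66",plane(w,[(436.9,184.9),(358.5,182.8),(280,180.3),(201.4,180.9)],66).round(1)[:,:2].tolist())
print("disp base scene",plane(a,[(432,155)],0).round()[0],"top",plane(a,[(440,115)],150).round()[0])
print("disp base side",plane(b,[(296,455)],0).round()[0])
print("brush",plane(a,[(342,235),(365,226),(420,272)],25).round().tolist())
```

```text
packs z66 [[468.4, 263.4], [463.7, 190.8], [458.4, 119.1], [455.5, 46.8]]
disp base scene [656. 433.   0.] top [643. 432. 150.]
disp base side [641. 457.   0.]
brush [[665.0, 45.0, 25.0], [688.0, 106.0, 25.0], [869.0, 103.0, 25.0]]
```

```bash
python3 -m creep '[[0.165,-0.006,0.01,0,0,0,255],[0.165,-0.006,0.01,0,0,0,255],[0.165,-0.006,0.01,0,0,0,255],[0.165,-0.006,0.01,0,0,0,255],[0.165,-0.006,0.01,0,0,0,255],[0.165,-0.006,0.01,0,0,0,255]]'; python3 chk.py w22
```

```text
t: 34.35
eef_pos: [650.1, 145.0, 297.1]
ee_rot: [0.022, 1.0, 0.004, 0.002]
contact_force: [0.1, -0.2, 0.4]
opening: 0.047
j [-0.99  0.5   1.1   1.32 -0.45  1.57  1.58] p [650.1 145.  297.1] ty 87.5 open 4.1 F [ 0.1 -0.2  0.4]
```

View pics/w22.png

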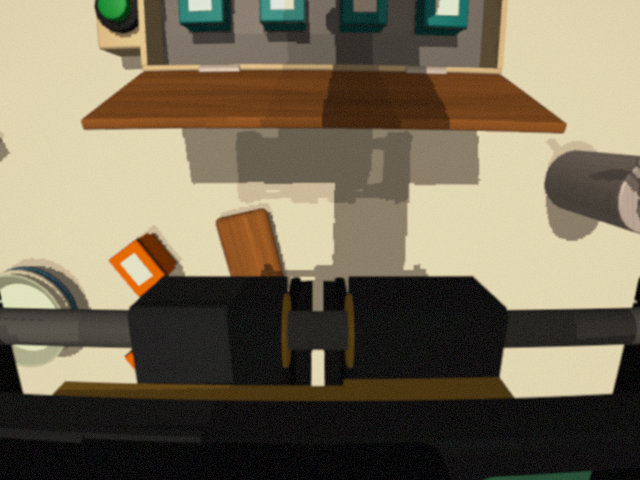

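The lid is seen from above, with its free edge from (85,125) to (565,128). The space below the gripper is clear: the brush at (250,240) lies flat and the dispenser at (600,185) is far off.

```bash
python3 - <<'E'
from h import *
w=grab("wrist")
print(plane(w,[(85,126),(565,128)],184).round(1).tolist(), plane(w,[(85,126),(565,128)],182).round(1).tolist())
E
python3 -m creep '[[0,0,-0.06,0,0,0,255],[0,0,-0.11,0,0,0,255],[0,0,-0.137,0,0,0,255],[0,0,-0.137,0,0,0,255],[0,0,-0.137,0,0,0,255]]'
```

```text
[[569.1, -2.1, 184.0], [583.1, 313.8, 184.0]] [[569.0, -3.2, 182.0], [583.1, 315.0, 182.0]]
t: 35.08
eef_pos: [650.6, 146.5, 162.4]
ee_rot: [0.021, 1.0, 0.004, 0.004]
contact_force: [0.2, 0.5, -0.3]
opening: 0.005
```

```bash
python3 -m creep '[[-0.04,0,0,0,0,0,255],[-0.055,0,0,0,0,0,255],[-0.07,0,0,0,0,0,255],[-0.085,0,0,0,0,0,255],[-0.095,0,0,0,0,0,255],[-0.095,0,0,0,0,0,255]]'
python3 - <<'E'
from h import *
grab("side","sd23");grab("wrist","w23")
E
```

```text
t: 35.83
eef_pos: [555.7, 146.9, 163.5]
ee_rot: [0.02, 1.0, 0.006, 0.004]
contact_force: [-0.4, 0.5, -0.7]
opening: 0.008
```

View pics/sd23.png

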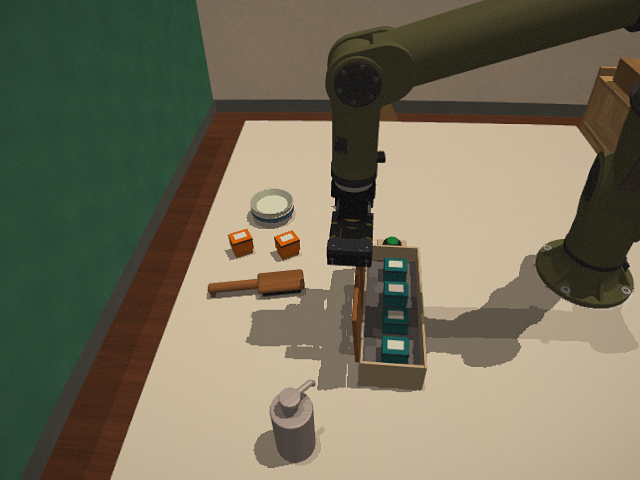

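View pics/w23.png

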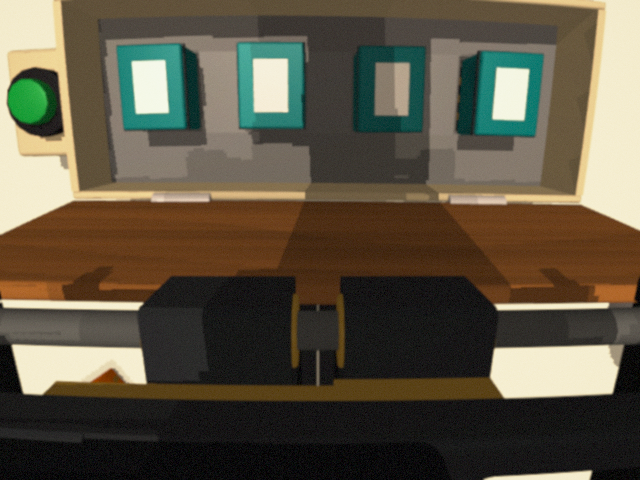

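The lid is close to upright. Now I'll push it past and back off.

```bash
python3 -m creep '[[-0.012,0,0,0,0,0,255],[-0.024,0,0,0,0,0,255],[-0.034,0,0,0,0,0,255],[-0.01,0,0.01,0,0,0,255],[0.04,0,0.03,0,0,0,255],[0.08,0,0.05,0,0,0,255],[0.08,0,0.1,0,0,0,255],[0.08,0,0.1,0,0,0,255],[0.08,0,0.1,0,0,0,255]]'
python3 - <<'E'
from h import *
grab("side","sd24")
E
```

```text
t: 37.05
eef_pos: [636.3, 146.5, 262.5]
ee_rot: [0.021, 1.0, 0.005, 0.004]
contact_force: [0.1, -0.7, -0.5]
opening: 0.009
```

View pics/sd24.png

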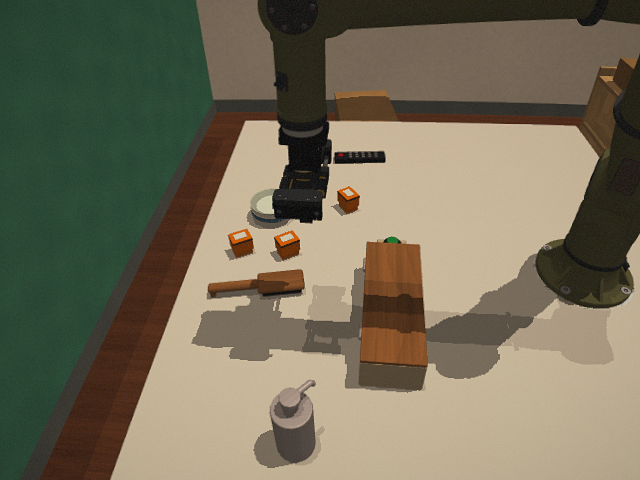

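The lid is shut flat. I'll move above the button.

```bash
python3 -m creep '[[-0.06,-0.06,0,0,0,0,255],[-0.12,-0.12,0,0,0,0,255],[-0.177,-0.172,0,0,0,0,255],[-0.177,-0.172,-0.05,0,0,0,255],[-0.177,-0.172,-0.08,0,0,0,255],[-0.177,-0.172,-0.08,0,0,0,255],[-0.177,-0.172,-0.08,0,0,0,255],[-0.177,-0.172,-0.08,0,0,0,255]]'; python3 chk.py w25
python3 - <<'E'
from h import *
d=grab("wrist")
h=cv2.cvtColor(d["pixels"],cv2.COLOR_BGR2HSV)
m=((h[...,0]>50)&(h[...,0]<75)&(h[...,1]>150)&(h[...,2]>60)).astype(np.uint8)
k,l,st,ce=cv2.connectedComponentsWithStats(m)
for i in range(1,k):
    if st[i,4]>100: print(st[i],ce[i],plane(d,ce[i],67).round(1)[0])
E
```

```text
t: 38.1
eef_pos: [460.6, -24.4, 183.6]
ee_rot: [0.02, 1.0, 0.004, 0.005]
contact_force: [0.4, -0.1, 0.3]
opening: 0.004
j [-1.23 -0.26  1.1   1.99  0.23  1.27  1.33] p [460.6 -24.4 183.6] ty 87.7 open 0.3 F [ 0.4 -0.1  0.3]
[295 213  36  35 535] [312.10841121 226.94766355] [455.  -26.8  67. ]
```

View pics/w25.png

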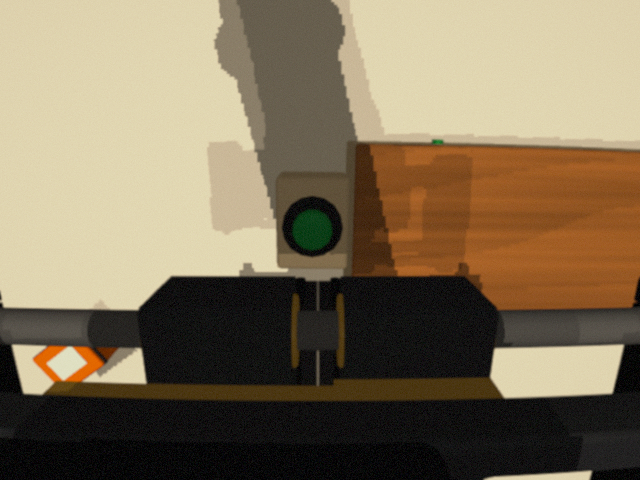

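```bash
python3 -m creep '[[-0.0026,-0.002,-0.05,0,0,0,255],[-0.0026,-0.002,-0.095,0,0,0,255],[-0.0026,-0.002,-0.11,0,0,0,255],[-0.0026,-0.002,-0.11,0,0,0,255],[-0.0026,-0.002,-0.11,0,0,0,255]]'; python3 chk.py w26 | head -1
```

```text
t: 38.83
eef_pos: [458.7, -26.6, 74.1]
ee_rot: [0.02, 1.0, 0.003, 0.005]
contact_force: [0.7, 0.3, -0.2]
opening: 0.004
j [-1.19  0.05  1.23  2.12 -0.06  1.    1.61] p [458.7 -26.6  74.1] ty 87.7 open 0.3 F [ 0.7  0.3 -0.2]
```

Joint 3 reads 1.23 against a limit of 1.24. Before pressing, I'll back off and swing out to +y and back to unwind the elbow.

```bash
python3 -m creep '[[0.005,0,0.06,0,0,0,255],[0.01,0,0.12,0,0,0,255],[0.02,0.05,0.18,0,0,0,255],[0.03,0.1,0.2,0,0,0,255],[0.03,0.45,0.2,0,0,0,255],[0.03,0.45,0.2,0,0,0,255],[0.03,0.45,0.2,0,0,0,255],[0.03,0.45,0.2,0,0,0,255],[0.03,0.45,0.2,0,0,0,255],[0.03,0.45,0.2,0,0,0,255],[0.03,0.45,0.2,0,0,0,255],[0.03,0.45,0.2,0,0,0,255]]'; python3 chk.py w27 | head -1
python3 -m creep '[[-0.2,0.12,0,0,0,-15,255],[-0.2,0.12,0,0,0,-15,255],[-0.2,0.12,0,0,0,-15,255],[-0.2,0.12,0,0,0,-15,255],[-0.2,0.12,0,0,0,-15,255],[-0.2,0.12,0,0,0,-15,255]]';  python3 chk.py w28 | head -1
```

```text
t: 40.38
eef_pos: [489.2, 422.9, 275.4]
ee_rot: [0.02, 1.0, 0.004, 0.006]
contact_force: [-1.0, 0.5, 0.1]
opening: 0.006
j [-1.41  0.37  0.87  1.42 -0.28  1.47  0.98] p [489.2 422.9 275.4] ty 87.7 open 0.5 F [-1.   0.5  0.1]
t: 41.18
eef_pos: [291.0, 540.9, 276.4]
ee_rot: [0.152, 0.988, 0.004, 0.007]
contact_force: [0.9, -0.8, 0.3]
opening: 0.006
j [-1.83  0.28  0.87  1.5  -0.2   1.45  0.31] p [291.  540.9 276.4] ty 72.5 open 0.5 F [ 0.9 -0.8  0.3]
```

```bash
python3 -m creep '[[0.109,0.13,0,0,0,0,255],[0.109,0.13,0,0,0,0,255],[0.109,0.13,0,0,0,0,255],[0.306,-0.04,0,0,0,0,255],[0.306,-0.04,0,0,0,0,255],[0.306,-0.04,0,0,0,0,255],[0.306,-0.04,0,0,0,0,255],[0.306,-0.04,0,0,0,0,255],[0.306,-0.04,0,0,0,0,255]]'; python3 chk.py w29 | head -1
python3 -m creep '[[0.156,-0.3,0,0,0,0,255],[0.156,-0.3,0,0,0,0,255],[0.156,-0.3,0,0,0,0,255],[0.156,-0.3,0,0,0,0,255],[0.156,-0.3,0,0,0,0,255],[0.156,-0.3,0,0,0,0,255],[0.17,-0.636,0,0,0,0,255],[0.17,-0.636,0,0,0,0,255],[0.17,-0.636,0,0,0,0,255],[0.17,-0.636,0,0,0,0,255],[0.17,-0.636,0,0,0,0,255],[0.17,-0.636,0,0,0,0,255]]'; python3 chk.py w30 | head -1
```

```text
t: 42.35
eef_pos: [600.0, 497.5, 276.8]
ee_rot: [0.155, 0.988, 0.004, 0.007]
contact_force: [-0.9, 0.1, -0.2]
opening: 0.002
j [-1.15  0.69  0.82  0.99 -0.49  1.61  0.77] p [600.  497.5 276.8] ty 72.1 open 0.1 F [-0.9  0.1 -0.2]
t: 43.9
eef_pos: [767.4, -139.8, 276.9]
ee_rot: [0.155, 0.988, 0.004, 0.007]
contact_force: [0.2, 0.7, 0.1]
opening: 0.007
j [-0.28  0.71  0.86  0.99 -0.53  1.63  1.66] p [ 767.4 -139.8  276.9] ty 72.1 open 0.6 F [0.2 0.7 0.1]
```

```bash
python3 -m creep '[[-0.32,0.05,0,0,0,0,255],[-0.32,0.05,0,0,0,0,255],[-0.32,0.05,0,0,0,0,255],[-0.32,0.05,0,0,0,0,255],[-0.32,0.05,0,0,0,0,255],[-0.32,0.05,0,0,0,0,255],[-0.32,0.05,0,0,0,0,255]]'; python3 chk.py w31 | head -1
python3 -m creep '[[0.0,0.12,0,0,0,0,255],[0.0,0.12,0,0,0,0,255],[-0.01,0.24,0,0,0,0,255],[-0.01,0.24,0,0,0,0,255],[-0.05,0.34,0,0,0,0,255],[-0.05,0.34,0,0,0,0,255],[-0.13,0.42,0,0,0,0,255],[-0.13,0.42,0,0,0,0,255],[-0.2,0.47,0,0,0,0,255],[-0.2,0.47,0,0,0,0,255]]'; python3 chk.py w32 | head -1
```

```text
t: 44.82
eef_pos: [446.7, -89.4, 277.5]
ee_rot: [0.154, 0.988, 0.006, 0.008]
contact_force: [1.2, 0.4, 0.7]
opening: 0.002
j [-0.91 -0.29  0.89  1.86  0.22  1.46  1.2 ] p [446.7 -89.4 277.5] ty 72.3 open 0.2 F [1.2 0.4 0.7]
t: 46.12
eef_pos: [244.2, 383.5, 276.3]
ee_rot: [0.151, 0.988, 0.004, 0.007]
contact_force: [0.1, -0.1, -0.3]
opening: 0.005
j [-1.3  -0.14  0.2   1.84  0.04  1.43  0.17] p [244.2 383.5 276.3] ty 72.6 open 0.4 F [ 0.1 -0.1 -0.3]
```

```bash
python3 -m creep '[[0.156,0.22,0,0,0,0,255],[0.156,0.22,0,0,0,0,255],[0.156,0.22,0,0,0,0,255],[0.156,0.22,0,0,0,0,255],[0.156,0.22,0,0,0,0,255],[0.356,0.115,0,0,0,0,255],[0.356,0.115,0,0,0,0,255],[0.356,0.115,0,0,0,0,255],[0.356,0.115,0,0,0,0,255]]'
python3 -m creep '[[0.156,-0.3,0,0,0,0,255],[0.156,-0.3,0,0,0,0,255],[0.156,-0.3,0,0,0,0,255],[0.156,-0.3,0,0,0,0,255],[0.156,-0.3,0,0,0,0,255],[0.156,-0.3,0,0,0,0,255],[0.17,-0.524,0,0,0,0,255],[0.17,-0.524,0,0,0,0,255],[0.17,-0.524,0,0,0,0,255],[0.17,-0.524,0,0,0,0,255]]'; python3 chk.py w33 | head -1
```

```text
t: 47.3
eef_pos: [603.2, 496.6, 273.4]
ee_rot: [0.152, 0.988, 0.002, 0.007]
contact_force: [0.3, 0.5, 0.3]
opening: 0.004
t: 48.55
eef_pos: [773.9, -33.2, 271.4]
ee_rot: [0.154, 0.988, -0.0, 0.007]
contact_force: [-0.2, 0.2, 0.2]
opening: 0.013
j [-0.24  0.6   0.45  1.01 -0.25  1.56  1.4 ] p [773.9 -33.2 271.4] ty 72.3 open 1.1 F [-0.2  0.2  0.2]
```

Joint 3 is now 0.45. I'll come in over the button.

```bash
python3 -m creep '[[-0.315,0.007,-0.02,0,0,15,255],[-0.315,0.007,-0.02,0,0,15,255],[-0.315,0.007,-0.02,0,0,15,255],[-0.315,0.007,-0.02,0,0,15,255],[-0.315,0.007,-0.02,0,0,15,255],[-0.315,0.007,-0.06,0,0,15,255],[-0.315,0.007,-0.1,0,0,15,255],[-0.315,0.007,-0.1,0,0,15,255],[-0.315,0.007,-0.1,0,0,15,255]]'; python3 chk.py w34
```

```text
t: 49.72
eef_pos: [459.8, -33.0, 172.2]
ee_rot: [0.027, 1.0, -0.002, 0.008]
contact_force: [-0.2, 0.3, 0.3]
opening: 0.005
j [-0.41 -0.08  0.41  1.99  0.04  1.21  1.5 ] p [459.8 -33.  172.2] ty 86.9 open 0.4 F [-0.2  0.3  0.3]
```

View pics/w34.png

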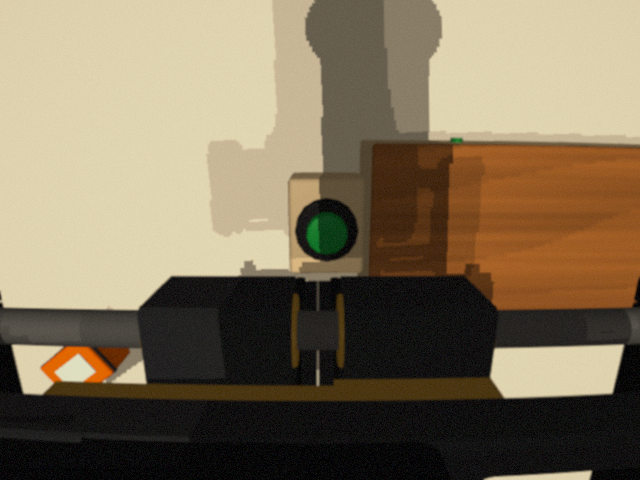

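```bash
python3 - <<'E'
from h import *
d=grab("wrist");print(plane(d,[(327,233)],67).round(1))
E
python3 -m creep '[[-0.0015,0.0068,-0.05,0,0,0,255],[-0.0015,0.0068,-0.08,0,0,0,255],[-0.0015,0.0068,-0.099,0,0,0,255],[-0.0015,0.0068,-0.099,0,0,0,255],[-0.0015,0.0068,-0.099,0,0,0,255]]'; python3 chk.py w35 |head -1
```

```text
[[457.5 -26.6  67. ]]
t: 50.45
eef_pos: [460.0, -26.1, 75.2]
ee_rot: [0.027, 1.0, -0.002, 0.01]
contact_force: [0.0, -0.1, -0.2]
opening: 0.0
j [-0.41  0.03  0.41  2.11 -0.01  0.99  1.53] p [460.  -26.1  75.2] ty 86.9 open 0.0 F [ 0.  -0.1 -0.2]
```

```bash
python3 -m creep '[[-0.002,0,-0.006,0,0,0,255],[-0.002,0,-0.01,0,0,0,255],[-0.002,0,-0.013,0,0,0,255],[-0.002,0,-0.015,0,0,0,255],[-0.002,0,-0.0155,0,0,0,255],[-0.002,0,-0.0155,0,0,0,255]]'; python3 chk.py w36 |head -1
```

```text
t: 51.25
eef_pos: [458.6, -26.0, 61.3]
ee_rot: [0.027, 1.0, -0.001, 0.01]
contact_force: [-3.4, 0.1, 13.8]
opening: 0.008
j [-0.41  0.05  0.41  2.12 -0.02  0.96  1.53] p [458.6 -26.   61.3] ty 86.9 open 0.7 F [-3.4  0.1 13.8]
```

The force is 13.8 N, against about 5 N for the spring at the bottom, so the button is bottomed. I'll hold briefly, then lift clear.

```bash
python3 -m creep '[[0,0,-0.001,0,0,0,255],[0,0,-0.001,0,0,0,255],[0,0,0.01,0,0,0,255],[0,0,0.05,0,0,0,255],[0,0,0.1,0,0,0,255],[0,0,0.15,0,0,0,255],[0.02,-0.06,0.2,0,0,0,255],[0.06,-0.12,0.2,0,0,0,255],[0.1,-0.2,0.2,0,0,0,255],[0.1,-0.2,0.2,0,0,0,255],[0.1,-0.2,0.2,0,0,0,255]]'
python3 - <<'E'
from h import *
a=grab("side","sd37");b=grab("scene","sc37");crop(a,320,200,130,190,3,"sd37c")
d=b
crop(b,230,90,180,140,4,"sc37c")
for n,d in(("scene",b),("side",a)):
    h=cv2.cvtColor(d["pixels"],cv2.COLOR_BGR2HSV)
    m=((h[...,0]>50)&(h[...,0]<75)&(h[...,1]>150)&(h[...,2]>60)).astype(np.uint8)
    k,l,st,ce=cv2.connectedComponentsWithStats(m)
    for i in range(1,k):
        if 40<st[i,4]<800: print(n,st[i],ce[i])
E
```

```text
t: 52.68
eef_pos: [558.1, -230.3, 260.1]
ee_rot: [0.03, 1.0, -0.003, 0.009]
contact_force: [-0.1, 0.5, 0.5]
opening: 0.002
```

View pics/sd37.png

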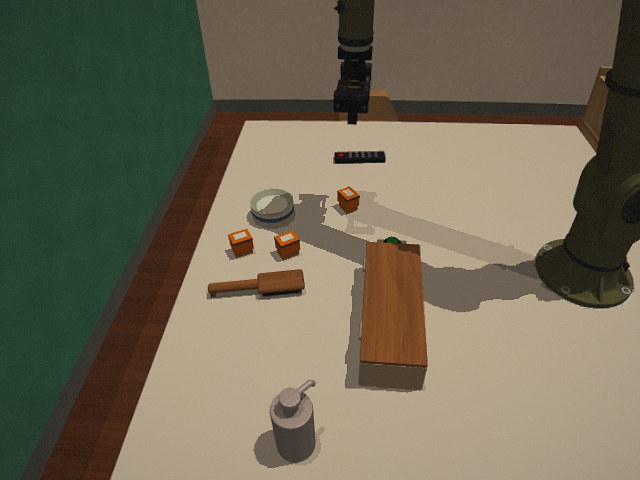

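View pics/sc37c.png

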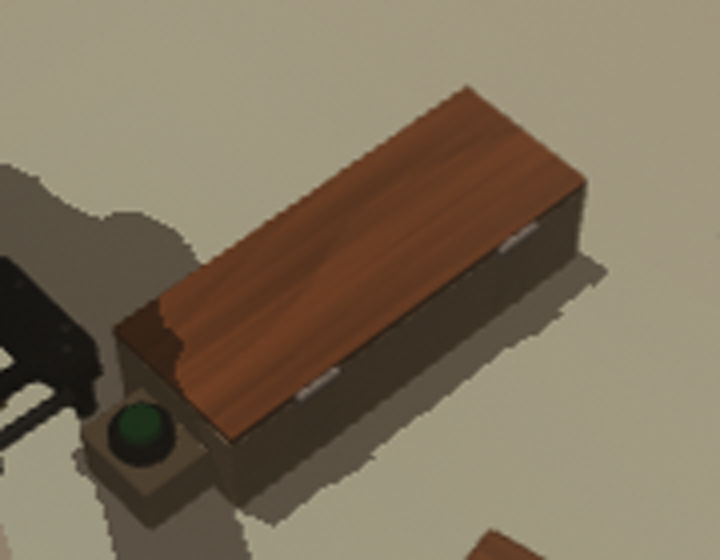

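The lid is flat on the rim and the button stands out of its ring again at crop (140,425). The bystanders haven't moved and the arm is clear, so I'm handing in.

Run:
```python
from station import r
print(r.hand_in()); print(r.read_state()["t"])
```

```text
the job is handed in; nothing more can be done
None
the job is handed in; nothing more can be done
```

The job is done and handed in at about 53 s of the 210 s allowed; no verdict was reported.

- **Packs:** All four teal packs went into wells 0 to 3. In the last wrist view before closing the lid, they sat within about 1–2 mm of the well centres and within about 1–2° of the box axes. The gripper heights at release matched fully home to about 0.5 mm. That check used a view taken while the arm was still settling; recomputed from a later frame, all four positions shifted together by about 5 mm in y. I put this down to arm motion, not the packs moving.
- **Lid:** I pushed it from behind just past upright, backed off, and it dropped shut on its own. The side and scene pictures show it lying flat on the box.
- **Start button:** I pressed it to 61 mm with 13.8 N and released it. It reads as out again by eye in the scene image, but I took no separate measurement of it.
- **Joint 3:** It read 1.23 against its 1.24 limit on the first approach to the button. I backed off and swung the arm round to unwind it to 0.41 before pressing.
- **Bystanders:** The dishes, dispenser, hairbrush, remote and orange packs look unmoved in the last pictures. I saw no pack knocked aside.

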